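# Lever open the case, balance the bar over its stand

## Robot

A 6-joint arm with a two-finger parallel gripper is mounted at the origin on a cart in front of the work surface, level with it; the furniture and walls round the work are solid. World frame = base frame: x ahead of the robot, y to its left, z up, the work surface at z = 0. Lengths are in m, angles in rad, forces in N, time in s.
With the tool pointing down it reaches from about 0.225 to 0.875 m from the base axis. Payload 3.4 kg.
Tool frame: the origin (TCP) lies midway between the tips of the shut fingers; the grasp point (between the pads) lies 19 mm behind it (manip.pinch_z is the z of the grasp point in the tool frame, in m); z points along the fingers, x is the direction in which the jaws open and shut, and the axes are right-handed (so a half turn about z gives the same grasp; the last joint's range is limited). The gripper opens to 85 mm and grips with 20 to 120 N. Pads are 22 mm wide; open, the fingers measure 114 mm over their backs; the gripper's body (76 mm by 85 mm) begins 54 mm behind the grasp point. The pads swing forward as they close: fully open they stand 13 mm farther back than shut.
Start: joints at [-1.422, 0.276, 1.505, -0, 1.361, -0.121], TCP at [0.153, -0.554, 0.205] pointing down, gripper open.
Joint ranges: [-2.89, 2.89], [-0.75, 2.08], [0.22, 2.7], [-1.18, 4.32], [0.11, 2.71], [-2.7, 2.7]. Speed limits (rad/s): [2.57, 2.57, 3.14, 3.14, 3.14, 3.14].

## Interface

Orientations are given as a unit quaternion [w, x, y, z].
In Python, from rig import manip gives the robot as it stands. The module is installed in compiled form; this text tells all that it offers.
- The arm moves only by the tool drive_tool, never from a script. Its argument "steps" is a list of rows, each a list of 5 numbers: the shift along the tool's x, y, z in mm, then the turn about the tool's z in rad, then the gripper command: -1 is shut, 1 is fully open, values between are in proportion. A call has 1 to 5 rows; each row is the pose to reach, as a shift and turn from the pose measured when the call began, along the tool's axes at that moment; what a row does not reach only later rows make up. A row lasts 1/10 s, in which the tool goes at most 50 mm and 8.59 degrees, less where a joint would pass 70% of its speed; a pose out of reach is approached as far as the arm can. A call with a gripper value outside its range is refused whole. The fingers move at their own pace and stop on an object; "squeeze" is the grip in N (left out, the last holds). Time passes only in rows, so rows that repeat a pose let the fingers close. It gives the time, the measured TCP pose, the force and the opening at its end, in the units of the state.
- manip.get_state(): the state, without advancing time (a new reading comes with each control period).
- manip.get_image(name): name is "scene" or "top"; returns the picture (480x640x3 uint8, blue, green, red); there is no depth.
- manip.get_calibration(name): a dict with "camera_matrix" (3x3 intrinsics, pixels), "rvec" (rotation vector, rad) and "tvec" (3), from world to camera coordinates, as OpenCV has them. Camera axes: x right, y down, z forward; pixel columns grow to the right and rows downward; lengths in m; the calibration is good to about 2 mm. A picture is of the moment at which its call begins. get_calibration takes no time and is no camera call.
- manip.sign_off(): hands the job in, once; it reports no verdict.
Trained networks look in the newest picture that a camera, given by its name, has taken for a name from the list of things; names that differ only in an ending like _2 or _b are one class to them, and where a whole thing is asked for, a point or a joint stands for the part that bears it (a point fixed in the world has none). Each returns a list of dicts, best first, with "conf" (0 to 1); they miss things now and then, are a little off and sometimes report something else, mostly with a low value. They report only what shows in the picture. A call takes as long as a camera call. They do not tell look-alikes from the thing itself.
- manip.masks_of(camera, name): "pixels" (480x640 bool, what is visible of it) and "location" ([column, row] in pixels, amid what is visible of it).
The state is a dict: "clock": time; "qpos": joint angles; "qd": joint speeds; "effort": joint torques, N m; "position": TCP position; "ee_rot": TCP orientation; "contact_force": force on the tool from outside, world axes, zero at the start; "moment": the same for the moment, N m; "width": finger opening in m.
Only numpy, scipy, OpenCV 4.12 (cv2) and the standard library are available. Lean on these libraries where they do the work, as an engineer would, in place of code of your own. Each camera call takes 0.05 s, during which the arm holds its last target.

## Task

Pick up the flat spatula, push its blade into the slot under the front edge of the closed white cover and lever the cover up and right over until it stays open; do not open it with the gripper itself. Lay the spatula down on the worktop, then grip the bar by its balance point, lift it out and hold it level about 5 cm above its place on the grey stand, square over it with the boss above the pocket and the rod above the fork, without touching the stand. Finish while still holding the bar there, and leave the other things where they are.

Things in the scene. Friction and masses are not known exactly. Their poses are not given: they have to be found in the camera images.
- spatula_grip (a point): Spatula, 170 mm, 70 g, lying flat: black handle 90 mm long, 13 wide, 16 high; in line with it a flat steel blade 20 mm wide, 3 thick, round-ended, reaching 80 mm past the handle at half its height. This point is in the handle, 20 mm from its blade end, half-way up (8 mm above the worktop). x points along the spatula to the blade tip, z up.
- spatula_tip (a point): The middle of the blade's free end edge, 100 mm along +x from spatula_grip, at the same height. Same axes.
- cover (a joint): Hinge angle of the case's cover, rad: 0 shut, 2.0 fully open (stop). 120 g, light friction: it falls shut from below about 1.0, stays roughly between that and 1.5 and falls open beyond about 1.55. Lifting it by the front edge takes about 1 N.
- cover_lip (a point): Middle of the lower front edge of the cover, a white hollow hood 194 x 86 x 49 mm, open below, walls 3 mm, on a fixed dark plate 210 x 92 x 24 mm. Under this edge is the slot: 10 mm high (24 to 34 mm above the worktop), 80 mm wide, closed at both sides, free to 25 mm inward. The slot end faces roughly the robot's right (-y). Moves with the cover; when shut, x points from here to the hinge, z up.
- cover_hinge (a point): Middle of the hinge line, at the back of the base, 34 mm above the worktop, 190 mm from cover_lip. Fixed: x points from the front (slot) to the back, z up; the hinge line is y. The cover's front edge swings up and over towards +x.
- bar_balance (a point): Balance point of the bar (340 g, under the cover), on the rod's axis: steel rod 12 mm thick, with a dark cast boss (30 mm cube, 6 mm brass screw on top) at -x and a thin disc (30 mm wide) at +x, 114 mm of bare rod between. The point is 23 mm from the boss's face. x from boss to disc, z up. The boss lies at the slot side; the rod axis is 49 mm above the worktop, 25 above the plate.
- bar_boss (a point): Centre of the boss, on the rod axis, 38 mm along -x from bar_balance. Same axes.
- bar_end (a point): Point on the rod axis 16 mm short of the disc, 72 mm along +x from bar_balance. Same axes.
- stand_pocket (a point): Where the centre of the boss lies when the bar sits on the stand: 65 mm above the worktop, in the pocket (34 mm wide, two cheeks 2 mm lower than this point) at the -x end of a low grey stand fixed to the worktop, base 170 x 80 x 12 mm, 74 mm high overall. x points along the stand from pocket to fork, z up.
- stand_fork (a point): Where bar_end lies when the bar sits on the stand: between the two prongs (16 mm apart, 9 mm above this point) of the narrow fork, 110 mm along +x from stand_pocket, 65 mm above the worktop. Same axes.
- spatula: The same spatula as a body; its origin is on its underside, 15 mm along +x from spatula_grip and 8 mm lower when it lies flat.
- bar: The same bar as a body; its origin is on the underside of the boss's level, 22 mm along +x from bar_balance and 15 mm lower.
- stand: The grey stand as a body, origin under its centre on the worktop, axes as stand_pocket.
- dropper: Bystander: small dropper bottle, 27 x 27 x 63 mm, origin under its centre.
- tape: Bystander: roll of tape, 42 x 42 x 22 mm, origin under its centre.
- petri: Bystander: round shallow dish, 62 x 62 x 16 mm, origin under its centre.
- capillaries: Bystander: flat long cardboard box, 30 x 84 x 22 mm, origin under its centre.
Not all that is in view belongs to the job. There is more than one size of the spatula; the job needs the largest.

How it is judged:
On the way, in this order (a step that is already met when the one before it is completed fails the run):
1. the spatula lifts the cover (value of joint cover above 0.2 rad and contact force between spatula and cover above 0.1 N), for 0.1 s.
2. the cover is right over and stays open (value of joint cover above 1.5 rad), for 0.2 s.
3. the spatula lies on the worktop, let go (height (world z) of spatula_grip below 0.025 m and contact force between spatula and the fingers below 0.05 N and linear speed of spatula below 0.03 m/s), for 0.2 s.
At the end, for the whole second after the job is handed in: Cover beyond 1.5 rad; spatula lying released on the worktop; bar held at rest within 20 mm of its balance point, level within 0.1 rad, roll under 0.2, 25 to 85 mm above its seat, boss and rod end each within 20 mm horizontally of their places, carried by the gripper alone (all of step 3 and value of joint cover above 1.5 rad and horizontal distance between bar_boss and stand_pocket below 0.02 m and horizontal distance between bar_end and stand_fork below 0.02 m and height (world z) of bar_boss between 0.09 and 0.15 m and angle between bar's own x axis and vertical between 1.4708 and 1.6708 rad and angle between bar's own z axis and vertical below 0.2 rad and horizontal distance between the grasp point and bar_balance below 0.02 m and contact force between the fingers and bar above 1 N and contact force between bar and stand below 0.05 N and contact force between bar and spatula below 0.05 N and linear speed of bar below 0.03 m/s); the arm keeps its last pose, push and grip.
It fails at once if the gripper or arm itself moves the cover before it is open (contact force between any of the fingers, the arm and cover above 1 N and value of joint cover between 0.03 and 1.3 rad).
It fails at once if the bar touches the stand (contact force between bar and stand above 1 N).
It fails at once if a bystander is moved (distance of any of dropper, tape, petri, capillaries from where it was at the start of the episode above 0.03 m).
It also fails if it takes over 66 s, if anything falls off the work surface, if the arm or the gripper's body presses on something with over 40 N, if the wrist force passes 120 N, or if a joint passes its speed limit or range.

## Working session

There is one attempt and no reset: what is moved stays moved. The work goes in short steps, Python scripts to look and compute and a tool call to move; the robot and the scene stay as the last step left them, time stands still between calls to the robot, and variables do not carry over. Pictures are saved under pics/ and viewed, and the job is handed in when it is done.

Besides the shell and the picture viewer there is one more tool, called after "Call:" as name([rows], argument=value, ...), one row to a line, values as JSON. drive_tool: Moves the arm, as the interface text tells. Its arguments: {"type":"object","properties":{"steps":{"type":"array","items":{"type":"array","items":{"type":"number"}}},"squeeze":{"type":"number"}},"required":["steps"]}

```bash
ls; mkdir -p pics
python3 - <<'E'
from rig import manip
import cv2
print(manip.get_state(), manip.pinch_z)
for n in("scene","top"):
    cv2.imwrite(f"pics/{n}0.png",manip.get_image(n)); c=manip.get_calibration(n); print(n,c)
E
```

```text
pics
{'clock': 0.0, 'qpos': array([-1.42198217e+00,  2.76591932e-01,  1.50612857e+00, -6.49010979e-06,
        1.36074451e+00, -1.20990095e-01]), 'qd': array([-6.66051061e-04, -3.75329582e-05, -1.71889795e-04,  8.87668928e-04,
        2.22211038e-04,  4.18987510e-04]), 'effort': array([-5.34507744e-04, -4.16777372e+01, -2.45803517e+01, -2.97822526e-04,
        1.12291003e-02,  1.22133036e-05]), 'position': array([ 0.15317165, -0.55360968,  0.20444335]), 'ee_rot': array([-6.50432187e-04,  7.95783568e-01, -6.05580413e-01, -6.73337568e-04]), 'contact_force': array([ 1.00477144,  0.04806862, -0.52254093]), 'moment': array([ 0.00822108, -0.00710991, -0.04057685]), 'width': 0.0852707043171798} -0.0187
scene {'camera_matrix': array([[525.12707194,   0.        , 320.24893954],
       [  0.        , 525.12707194, 243.78662815],
       [  0.        ,   0.        ,   1.        ]]), 'rvec': array([ 0.74552395, -2.5783718 ,  1.17598626]), 'tvec': array([0.45555294, 0.32263809, 1.06376997])}
top {'camera_matrix': array([[532.83943082,   0.        , 318.55888148],
       [  0.        , 532.83943082, 252.13526621],
       [  0.        ,   0.        ,   1.        ]]), 'rvec': array([ 2.14488117, -2.20879525,  0.0803568 ]), 'tvec': array([-0.08786632,  0.56603433,  1.52578932])}
```

View pics/scene0.png

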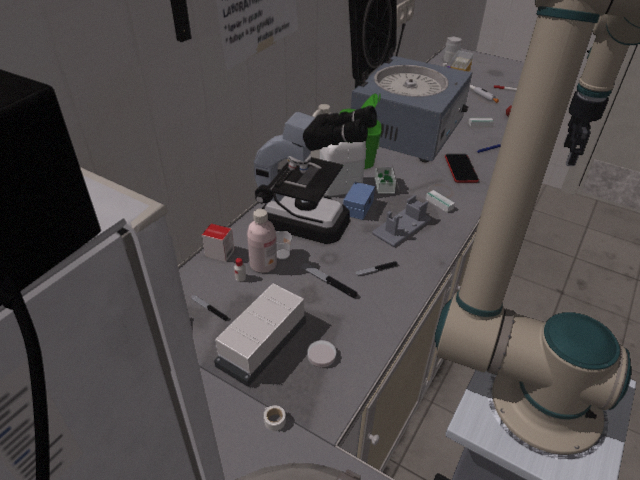

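View pics/top0.png

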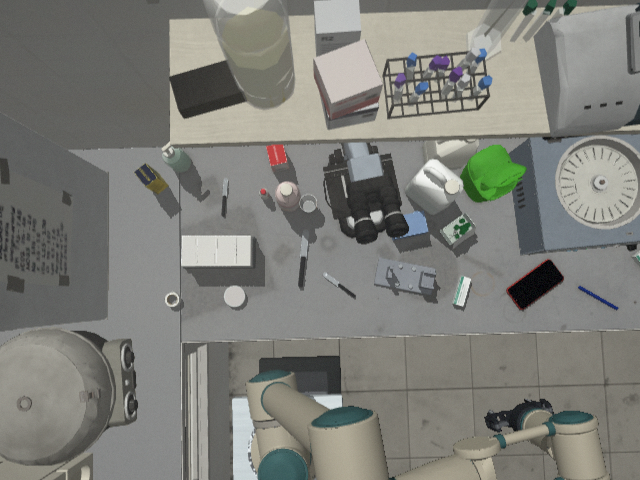

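```bash
cat > h.py <<'E'
import numpy as np, cv2
from rig import manip
from scipy.spatial.transform import Rotation as R
C={n:manip.get_calibration(n) for n in("scene","top")}
def pix(n,P):
    c=C[n]; return cv2.projectPoints(np.atleast_2d(np.array(P,float)),c["rvec"],c["tvec"],c["camera_matrix"],None)[0].reshape(-1,2)
def ray(n,uv,z):
    c=C[n]; Rm=cv2.Rodrigues(c["rvec"])[0]; o=-Rm.T@c["tvec"]
    uv=np.atleast_2d(np.array(uv,float)); d=np.c_[uv,np.ones(len(uv))]@np.linalg.inv(c["camera_matrix"]).T@Rm
    return o+d*((z-o[2])/d[:,2])[:,None]
def tri(a,b):
    A=[];B=[]
    for n,uv in(("scene",a),("top",b)):
        c=C[n];P=c["camera_matrix"]@np.c_[cv2.Rodrigues(c["rvec"])[0],c["tvec"]];A.append(P);B.append(np.array(uv,float).reshape(2,1))
    X=cv2.triangulatePoints(A[0],A[1],B[0],B[1]);return (X[:3]/X[3]).ravel()
def pose():
    s=manip.get_state();q=s["ee_rot"];return s["position"],R.from_quat([q[1],q[2],q[3],q[0]]),s
E
python3 - <<'E'
from h import *
for n in("top","scene"):
    im=manip.get_image(n)
    for k in("spatula","cover","stand","dropper","tape","petri","capillaries","bar","stand_pocket"):
        try:
          for m in manip.masks_of(n,k)[:4]:
            p=m["pixels"]; print(n,k,round(m["conf"],2),np.round(m["location"],1),p.sum(),ray(n,m["location"],0.01).round(3)[0][:2])
            pts=np.argwhere(p)[:,::-1]
            if k=="spatula" and len(pts)>5:
                w=ray(n,pts,0.008)[:,:2]; r=cv2.minAreaRect((w*1000).astype(np.float32)); print("   rect",r)
        except Exception as e: print(n,k,e)
im=manip.get_image("top"); cv2.imwrite("pics/topc.png",cv2.resize(im[140:320,170:450],None,fx=2.85,fy=2.85,interpolation=cv2.INTER_CUBIC))
im=manip.get_image("scene"); cv2.imwrite("pics/scc.png",cv2.resize(im[180:440,180:480],None,fx=2.3,fy=2.3,interpolation=cv2.INTER_CUBIC))
E
```

```text
top spatula 0.75 [304.3 252. ] 333 [ 0.566 -0.063]
   rect ((550.2252197265625, -59.52888107299805), (21.633529663085938, 168.11599731445312), 85.49202728271484)
top spatula 0.72 [341.6 286.4] 90 [ 0.462 -0.169]
   rect ((467.67193603515625, -159.47137451171875), (96.09637451171875, 9.71263313293457), 54.61497116088867)
top spatula 0.53 [264.3 193.9] 102 [0.742 0.051]
   rect ((740.3352661132812, 52.151878356933594), (29.645030975341797, 33.0985107421875), 88.7645034790039)
top spatula 0.51 [224.1 191.8] 147 [0.752 0.17 ]
   rect ((736.592529296875, 170.90219116210938), (13.45694637298584, 108.27941131591797), 84.8152084350586)
top cover 0.92 [213.9 251.2] 2288 [0.576 0.202]
top cover 0.48 [404. 277.] 1534 [ 0.484 -0.351]
top stand 0.61 [404.2 276.1] 1553 [ 0.487 -0.352]
top dropper 0.57 [261.8 193.2] 88 [0.744 0.058]
top tape 0.53 [169.4 294.1] 130 [0.454 0.334]
top petri 0.87 [235.3 295.2] 331 [0.446 0.142]
top capillaries 0.8 [460.9 290.9] 354 [ 0.439 -0.515]
top stand_pocket 0.63 [406.2 275.7] 1562 [ 0.488 -0.358]
scene spatula 0.88 [328.7 277.2] 434 [ 0.55  -0.062]
   rect ((547.7576904296875, -58.384010314941406), (24.528602600097656, 168.59869384765625), 82.68849182128906)
scene spatula 0.79 [210.2 308.8] 246 [0.729 0.177]
   rect ((735.4071044921875, 172.01846313476562), (16.067420959472656, 117.53285217285156), 84.46832275390625)
scene spatula 0.66 [378.2 268.5] 210 [ 0.46  -0.157]
   rect ((465.25140380859375, -159.80474853515625), (115.65153503417969, 18.64683723449707), 52.07598876953125)
scene cover 0.89 [257.8 328.2] 4359 [0.601 0.164]
scene stand 0.82 [402.6 222.4] 1443 [ 0.488 -0.362]
scene dropper 0.51 [240.  270.6] 239 [0.75  0.039]
scene tape 0.85 [272.8 416.9] 408 [0.443 0.325]
scene petri 0.8 [322.7 351.7] 619 [0.443 0.14 ]
scene capillaries 0.92 [441.6 197.7] 312 [ 0.44  -0.534]
scene stand_pocket 0.79 [403.6 223.3] 1494 [ 0.484 -0.36 ]
```

View pics/topc.png

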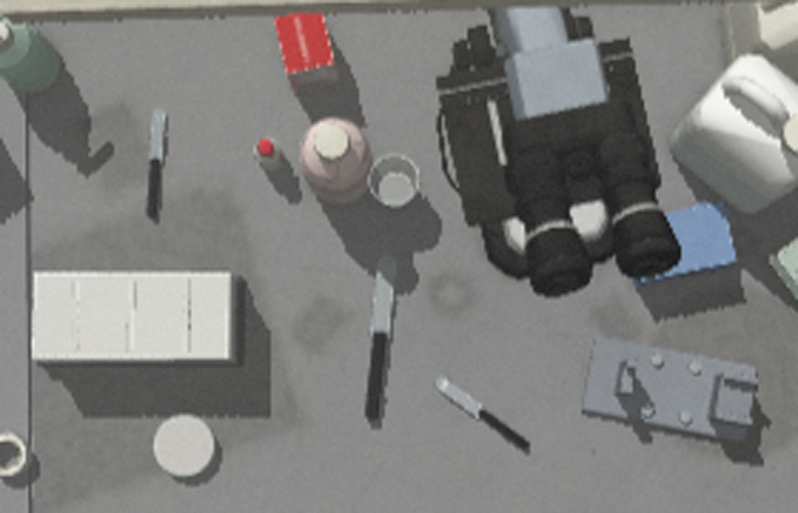

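View pics/scc.png

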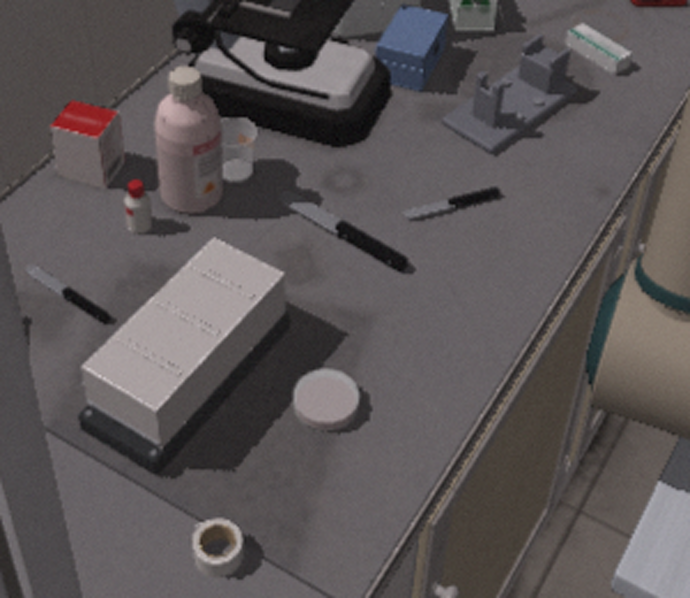

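```bash
cat > fit.py <<'E'
from h import *
from scipy.optimize import minimize
def box(x0,x1,y0,y1,z0,z1): return np.array([[x,y,z] for x in(x0,x1) for y in(y0,y1) for z in(z0,z1)])
def sil(n,parts,p):
    c,s=np.cos(p[2]),np.sin(p[2]); m=np.zeros((480*4,640*4),np.uint8)
    for b in parts:
        w=b.copy(); w[:,0]=c*b[:,0]-s*b[:,1]+p[0]; w[:,1]=s*b[:,0]+c*b[:,1]+p[1]
        h=cv2.convexHull(((pix(n,w)+.5)*4).astype(np.float32)).astype(np.int32); cv2.fillConvexPoly(m,h,1)
    return cv2.resize(m.astype(np.float32),(640,480),interpolation=cv2.INTER_AREA)
def fit(masks,parts,p0):
    def f(p):
        t=0
        for n,m in masks:
            s=sil(n,parts,p); i=np.minimum(s,m).sum(); t-=i/(np.maximum(s,m).sum())
        return t/len(masks)
    S=np.array(p0)+np.array([[0,0,0],[.01,0,0],[0,.01,0],[0,0,.08]])
    r=minimize(f,p0,method="Nelder-Mead",options=dict(initial_simplex=S,xatol=1e-4,fatol=1e-4)); return r.x,-r.fun
SP=[box(-.07,.02,-.0065,.0065,0,.016),box(.02,.1,-.010,.010,.0065,.0095)]
HOOD=[box(0,.194,-.043,.043,.034,.083)]
STAND=[box(-.085,.085,-.04,.04,0,.012)]
E
python3 - <<'E'
from fit import *
def near(n,k,loc):
    manip.get_image(n)
    ms=[m for m in manip.masks_of(n,k) if np.hypot(*(np.array(m["location"])-loc))<25]
    return (n,ms[0]["pixels"].astype(np.float32)) if ms else None
sp=[near("top","spatula",(304,255)),near("scene","spatula",(329,277))]
co=[near("top","cover",(214,251)),near("scene","cover",(258,328))]
st=[near("top","stand",(404,276)),near("scene","stand",(403,222))]
for nm,M,P,p0 in(("spat",sp,SP,[.535,-.055,-.1]),("hood",co,HOOD,[.576,.11,1.57]),("stand",st,STAND,[.486,-.355,1.4])):
    M=[m for m in M if m]
    print(nm,"both",*fit(M,P,p0))
    for m in M:
        print("   ",m[0],*fit([m],P,p0))
        np.save(f"m_{nm}_{m[0]}.npy",m[1])
E
```

```text
spat both [ 0.53332193 -0.05592838 -0.12320267] 0.8067866563796997
    top [ 0.53447603 -0.05566064 -0.12638327] 0.86600661277771
    scene [ 0.53299888 -0.05609534 -0.11570634] 0.751781165599823
hood both [0.56772503 0.08632097 1.5442313 ] 0.9691181182861328
    top [0.56712881 0.08669675 1.53920421] 0.9735097289085388
    scene [0.56796954 0.08545577 1.5456737 ] 0.9689192771911621
stand both [ 0.48605414 -0.35495963  1.34537447] 0.8598985075950623
    top [ 0.48612477 -0.35306154  1.35032233] 0.9628721475601196
    scene [ 0.48777551 -0.36150873  1.3399127 ] 0.8005684614181519
```

Run:
```python
from fit import *
out=[]
for n,(x0,y0,w,h) in(("top",(180,180,270,140)),("scene",(200,180,270,200))):
    im=manip.get_image(n); k=3 if n=="top" else 2.9
    im=cv2.resize(im[y0:y0+h,x0:x0+w],None,fx=k,fy=k,interpolation=cv2.INTER_CUBIC)
    for parts,p in((SP,[.5335,-.0557,-.123]),(HOOD,[.5677,.0863,1.544]),(STAND,[.4861,-.354,1.35])):
        for b in parts:
            c,s=np.cos(p[2]),np.sin(p[2]); q=b.copy(); q[:,0]=c*b[:,0]-s*b[:,1]+p[0]; q[:,1]=s*b[:,0]+c*b[:,1]+p[1]
            u=((pix(n,q)+.5-[x0,y0])*k).astype(int)
            for i in range(8):
                for j in range(i):
                    if bin(i^j).count("1")==1: cv2.line(im,tuple(map(int,u[i])),tuple(map(int,u[j])),(0,255,0),1)
    cv2.imwrite(f"pics/ov_{n}.png",im)
```

```text
(no output)
```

View pics/ov_top.png

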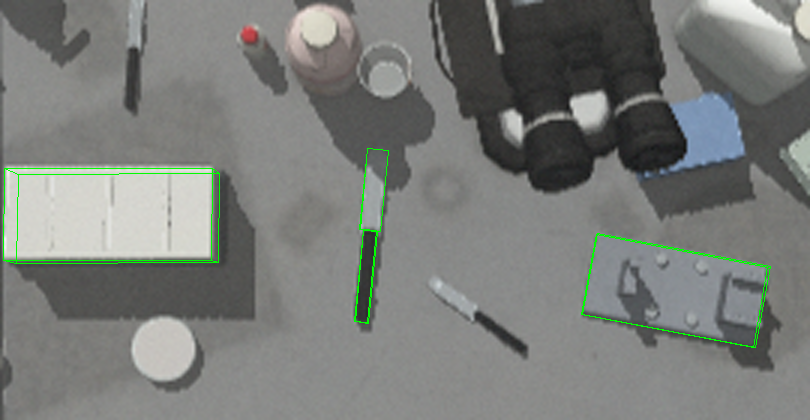

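View pics/ov_scene.png

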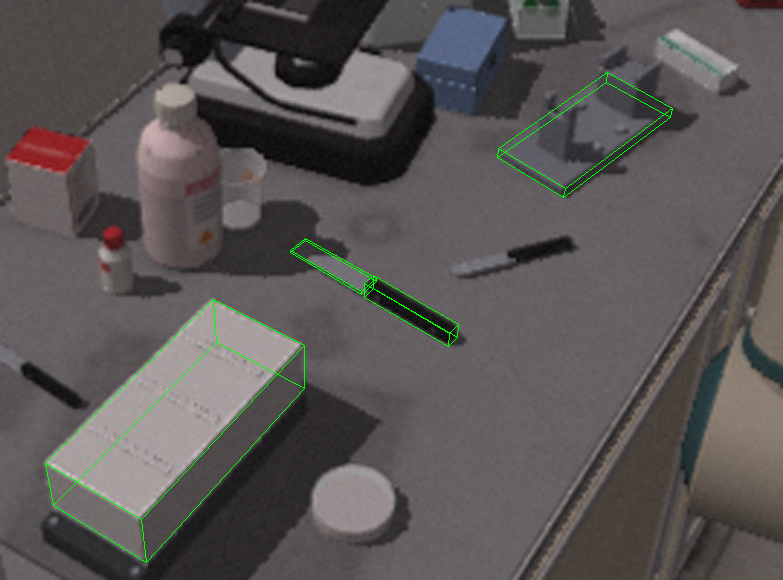

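```bash
cat > go.py <<'E'
import sys
from h import *
# usage: go.py x y z yaw -> tool shift mm, turn
p,r,s=pose(); t=np.array(list(map(float,sys.argv[1:4])))
M=r.as_matrix(); yaw=np.arctan2(M[1,0],M[0,0])
d=M.T@(t-p)*1000
turn=-(float(sys.argv[4])-yaw) if len(sys.argv)>4 else 0
turn=(turn+np.pi)%(2*np.pi)-np.pi
print("t",round(s["clock"],2),"pos",p.round(4),"yaw",yaw.round(4),"tilt z",M[:,2].round(4),"w",round(s["width"],4))
print("shift",d.round(1),"turn",round(turn,4),"rows",np.linalg.norm(d)/50,abs(turn)/.15)
E
python3 go.py .533 -.056 .15 -1.694
```

```text
t 1.9 pos [ 0.1532 -0.5542  0.2053] yaw -1.301 tilt z [ 0.e+00 -1.e-04 -1.e+00] w 0.0851
shift [-379.  -498.8   55.3] turn 0.393 rows 12.578184219984642 2.6198545200069687
```

Call:
drive_tool([
  [-30,-40,4,0.08,0],
  [-60,-79,8,0.16,0],
  [-91,-119,12,0.24,0],
  [-121,-160,17,0.32,0],
  [-152,-200,21,0.393,0],
], squeeze=70)

```text
clock: 2.4
position: [0.3049, -0.355, 0.1845]
ee_rot: [0.0, -0.661, 0.751, -0.0]
contact_force: [0.3, -0.0, 0.0]
width: 0.0425
```

```bash
python3 go.py .533 -.056 .15 -1.694
```

```text
t 2.4 pos [ 0.3049 -0.355   0.1845] yaw -1.6979 tilt z [ 7.e-04 -6.e-04 -1.e+00] w 0.0425
shift [-325.5 -188.3   34.5] turn -0.0039 rows 7.552727080670156 0.02623671057866872
```

Call:
drive_tool([
  [-325,-188,34,0,0],
  [-325,-188,34,0,0],
  [-325,-188,34,0,0],
  [-325,-188,34,0,0],
  [-325,-188,34,0,0],
])

```text
clock: 2.9
position: [0.456, -0.1568, 0.1622]
ee_rot: [0.0, -0.661, 0.751, -0.001]
contact_force: [0.4, -1.0, -1.1]
width: 0.0428
```

```bash
python3 go.py .533 -.056 .04 -1.694
```

```text
t 2.9 pos [ 0.456  -0.1568  0.1622] yaw -1.6979 tilt z [ 0.0016 -0.0013 -1.    ] w 0.0428
shift [-109.8  -63.4  122.2] turn -0.0039 rows 3.5228925030449125 0.025984019539908587
```

Call:
drive_tool([
  [-110,-63,60,0,0],
  [-110,-63,60,0,0],
  [-110,-63,60,0,0],
  [-110,-63,110,0,0],
  [-110,-63,122,0,0],
])

```text
clock: 3.4
position: [0.5295, -0.0538, 0.0362]
ee_rot: [-0.002, -0.662, 0.75, 0.002]
contact_force: [-2.5, 0.5, -0.2]
width: 0.0424
```

```bash
python3 go.py .533 -.056 .003 -1.694
python3 - <<'E'
from h import *
for n,(x0,y0,w,h) in(("top",(240,190,130,110)),("scene",(260,200,150,130))):
    im=manip.get_image(n); cv2.imwrite(f"pics/g1_{n}.png",cv2.resize(im[y0:y0+h,x0:x0+w],None,fx=4,fy=4,interpolation=cv2.INTER_CUBIC))
E
```

```text
t 3.4 pos [ 0.5295 -0.0538  0.0362] yaw -1.6953 tilt z [-6.8e-03  6.0e-04 -1.0e+00] w 0.0424
shift [ 1.8 -4.  33.2] turn -0.0013 rows 0.6701347841546074 0.008887821886016667
```

View pics/g1_scene.png

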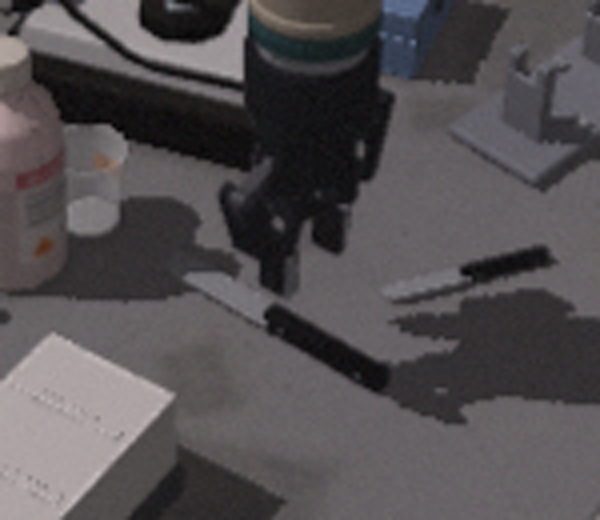

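```bash
python3 go.py .533 -.056 .004 -1.694
```

```text
t 3.5 pos [ 0.5304 -0.0554  0.0384] yaw -1.6977 tilt z [-4.1e-03 -1.0e-04 -1.0e+00] w 0.0424
shift [ 0.3 -2.8 34.3] turn -0.0037 rows 0.6891738609354209 0.024355343344192686
```

Call:
drive_tool([
  [0,-3,15,0,0],
  [0,-3,30,0,0],
  [0,-3,34,0,0],
  [0,-3,34,0,-0.3],
  [0,-3,34,0,-1],
])

```text
clock: 4.0
position: [0.5343, -0.0565, 0.0059]
ee_rot: [-0.001, -0.661, 0.751, 0.0]
contact_force: [0.2, 0.2, 0.9]
width: 0.0168
```

Call:
drive_tool([
  [0,0,0,0,-1],
  [0,0,0,0,-1],
  [0,0,0,0,-1],
])

```text
clock: 4.3
position: [0.5346, -0.0565, 0.0064]
ee_rot: [-0.001, -0.661, 0.751, -0.0]
contact_force: [-0.0, 0.3, -1.1]
width: 0.0004
```

```bash
python3 go.py .52 -.09 .13 -0.026
```

```text
t 4.3 pos [ 0.5346 -0.0565  0.0064] yaw -1.6985 tilt z [-5.e-04 -1.e-03 -1.e+00] w 0.0004
shift [  35.2   10.3 -123.5] turn -1.6725 rows 2.577393189196577 11.150191562821748
```

Run:
```python
from h import *
for n,(x0,y0,w,h) in(("top",(240,190,130,110)),("scene",(260,200,150,130))):
    im=manip.get_image(n); cv2.imwrite(f"pics/g2_{n}.png",cv2.resize(im[y0:y0+h,x0:x0+w],None,fx=4,fy=4,interpolation=cv2.INTER_CUBIC))
```

```text
(no output)
```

View pics/g2_scene.png

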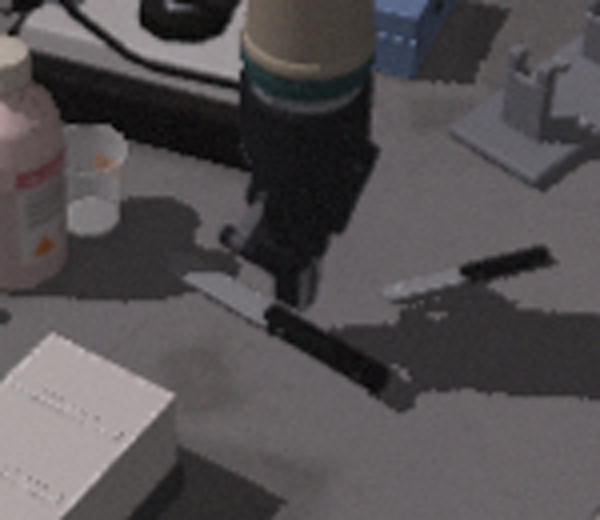

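View pics/g2_top.png

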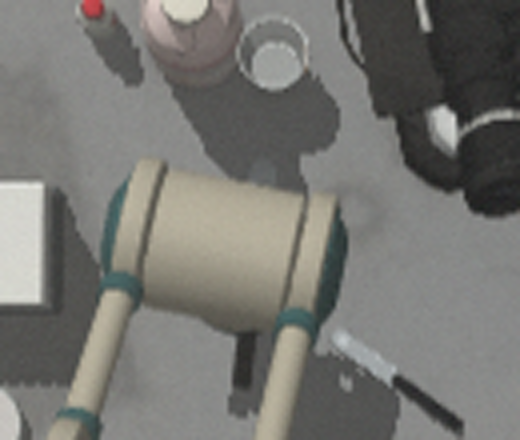

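Run:
```python
from h import *
p=pose()[0]
print(((pix("scene",[p,[.5335,-.0557,.008],[.5335,-.0557,.016],[.533,-.076,.006],[.5335,-.035,.008]])-[260,200])*4).round(0), pix("top",[p]))
print(pose()[2]["qpos"])
```

```text
[[292. 329.]
 [292. 328.]
 [293. 319.]
 [309. 311.]
 [275. 348.]] [[302.52484743 262.88202794]]
[-2.33957766e-01  4.09285926e-01  1.86311035e+00 -1.43092068e-03
  8.70207587e-01  1.46540375e+00]
```

Run:
```python
from h import *
im=manip.get_image("scene"); x0,y0,w,h=300,240,75,65
c=cv2.resize(im[y0:y0+h,x0:x0+w],None,fx=10,fy=9,interpolation=cv2.INTER_NEAREST).astype(np.float32)
c=np.clip(255*(c/160)**.6,0,255).astype(np.uint8); cv2.imwrite("pics/g3.png",c)
```

```text
(no output)
```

View pics/g3.png

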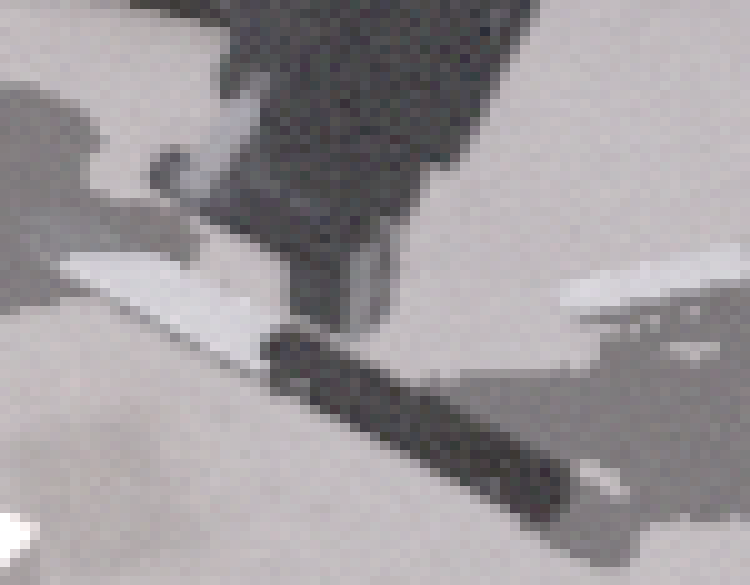

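Run:
```python
from h import *
print("g1 pred", pix("scene",[[.5304,-.0554+d,z] for z in(.038,.044,.052) for d in (.024,-.024)]).round(1))
print("g3 pred", pix("scene",[[.5346,-.0565,z] for z in (.006,.012,.018,.024)]).round(1))
p,r,s=pose(); print(p, s["width"],s["contact_force"],s["clock"])
```

```text
g1 pred [[329.4 279.7]
 [339.4 268.1]
 [329.5 278. ]
 [339.6 266.3]
 [329.6 275.6]
 [339.7 264. ]]
g3 pred [[332.8 282.1]
 [332.9 280.4]
 [333.  278.7]
 [333.  277. ]]
[ 0.53429284 -0.05639175  0.00596235] 0.00013467425873591926 [ 0.54470257  0.29447626 -0.58312911] 4.45
```

Call:
drive_tool([
  [0,0,-12,0,0],
  [0,0,-12,0,0],
  [0,0,-12,0,0],
  [0,0,0,0,0],
  [0,0,3,0,0],
])

```text
clock: 4.95
position: [0.5331, -0.0561, 0.0015]
ee_rot: [-0.002, -0.661, 0.751, 0.001]
contact_force: [0.9, -0.1, -0.2]
width: 0.0425
```

Run:
```python
from h import *
for n in ("scene",):
    im=manip.get_image("scene"); x0,y0,w,h=300,240,75,65
    c=cv2.resize(im[y0:y0+h,x0:x0+w],None,fx=10,fy=9,interpolation=cv2.INTER_NEAREST).astype(np.float32)
    c=np.clip(255*(c/160)**.6,0,255).astype(np.uint8); cv2.imwrite("pics/g4.png",c)
print(pose()[0],pose()[2]["contact_force"])
```

```text
[ 0.53279069 -0.05608203  0.00120236] [-0.59463168  0.03550356 -0.01448293]
```

View pics/g4.png

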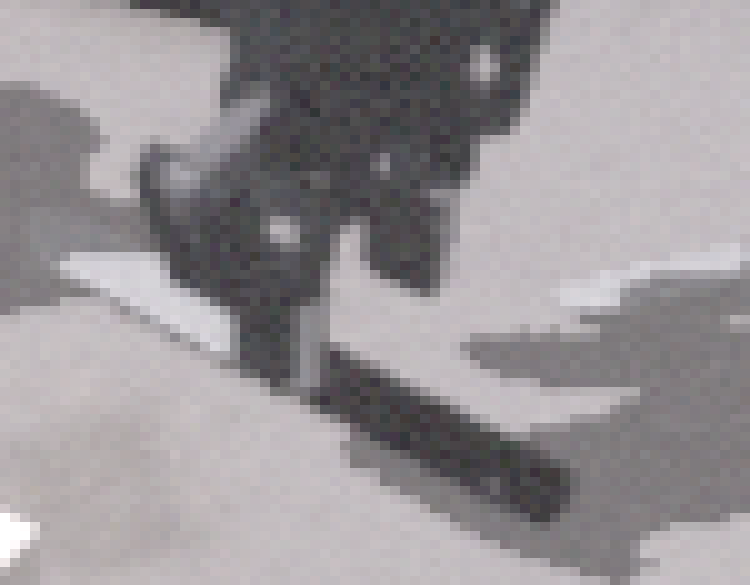

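Call:
drive_tool([
  [0,0,4,0,0],
  [0,0,7,0,0],
  [0,0,7,0,0],
])

```text
clock: 5.3
position: [0.5322, -0.0559, -0.0065]
ee_rot: [-0.002, -0.661, 0.751, 0.002]
contact_force: [1.1, -0.0, -0.0]
width: 0.0428
```

Run:
```python
from h import *
for n in ("scene",):
    im=manip.get_image("scene"); x0,y0,w,h=300,240,75,65
    c=cv2.resize(im[y0:y0+h,x0:x0+w],None,fx=10,fy=9,interpolation=cv2.INTER_NEAREST).astype(np.float32)
    c=np.clip(255*(c/160)**.6,0,255).astype(np.uint8); cv2.imwrite("pics/g5.png",c)
print(pose()[0],pose()[2]["contact_force"])
```

```text
[ 0.53252391 -0.05602905 -0.00616611] [ 0.08657704  0.04865434 -0.37965879]
```

View pics/g5.png

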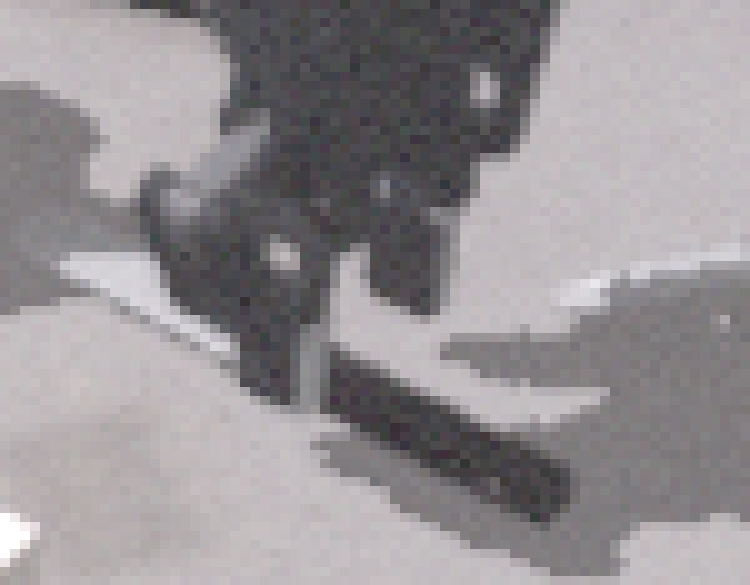

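Call:
drive_tool([
  [0,0,4,0,-0.3],
  [0,0,8,0,-0.3],
  [0,0,8,0,-0.3],
])

```text
clock: 5.65
position: [0.532, -0.0559, -0.0147]
ee_rot: [-0.002, -0.661, 0.751, 0.002]
contact_force: [-0.1, -0.7, -0.3]
width: 0.03
```

Run:
```python
from h import *
for n in ("scene",):
    im=manip.get_image("scene"); x0,y0,w,h=300,240,75,65
    c=cv2.resize(im[y0:y0+h,x0:x0+w],None,fx=10,fy=9,interpolation=cv2.INTER_NEAREST).astype(np.float32)
    c=np.clip(255*(c/160)**.6,0,255).astype(np.uint8); cv2.imwrite("pics/g6.png",c)
print(pose()[0],pose()[2]["contact_force"])
```

```text
[ 0.53215719 -0.05594949 -0.01451346] [ 0.42561494  0.16176615 -0.99165915]
```

View pics/g6.png

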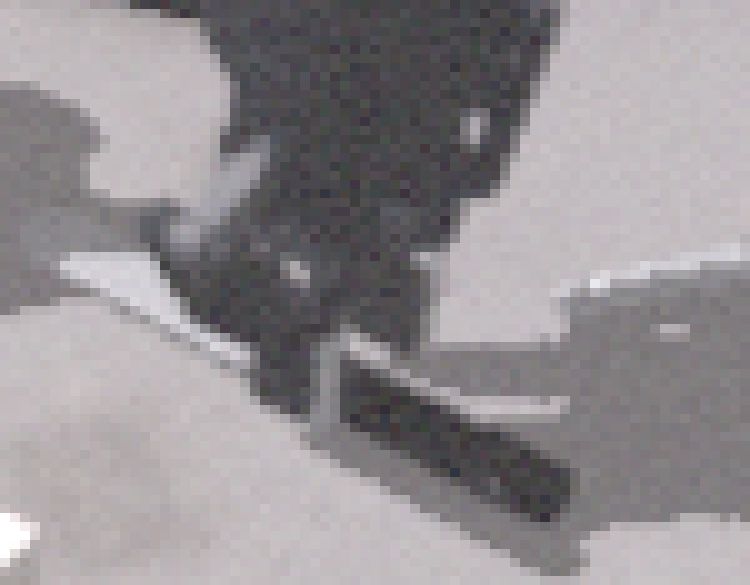

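Call:
drive_tool([
  [0,0,0,0,-0.6],
  [0,0,0,0,-1],
  [0,0,0,0,-1],
  [0,0,0,0,-1],
])

```text
clock: 6.1
position: [0.5324, -0.056, -0.0142]
ee_rot: [-0.002, -0.661, 0.751, 0.002]
contact_force: [-0.7, 0.5, 2.2]
width: 0.0099
```

```bash
python3 go.py .50 -.09 .13 -0.026
python3 - <<'E'
from h import *
for n in ("scene",):
    im=manip.get_image("scene"); x0,y0,w,h=300,240,75,65
    c=cv2.resize(im[y0:y0+h,x0:x0+w],None,fx=10,fy=9,interpolation=cv2.INTER_NEAREST).astype(np.float32)
    c=np.clip(255*(c/160)**.6,0,255).astype(np.uint8); cv2.imwrite("pics/g7.png",c)
print(pose()[0],pose()[2]["contact_force"])
E
```

```text
t 6.1 pos [ 0.5324 -0.056  -0.0142] yaw -1.6984 tilt z [-5.7e-03  2.0e-04 -1.0e+00] w 0.0099
shift [  37.9   28.6 -144. ] turn -1.6724 rows 3.0331726524124516 11.149484009302027
[ 0.53230369 -0.0559774  -0.01423487] [0.29224817 0.22502253 2.64570132]
```

View pics/g7.png

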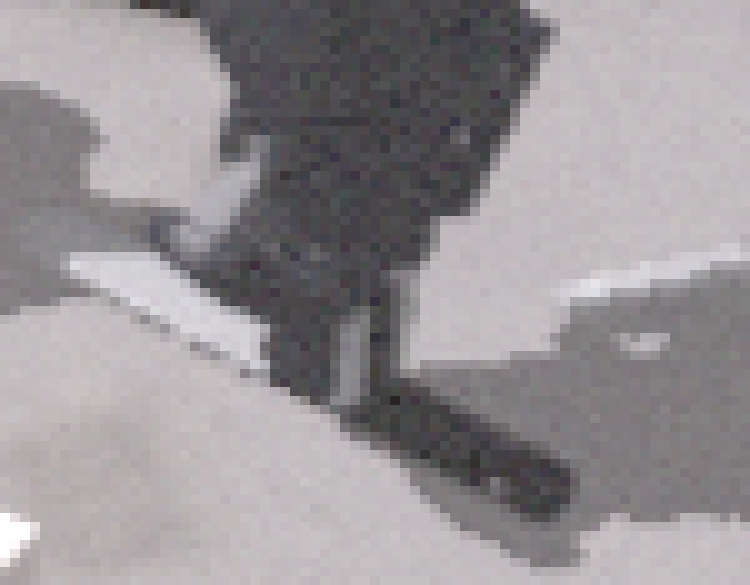

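Call:
drive_tool([
  [0,0,-15,0,-1],
  [0,0,-40,0,-1],
  [0,0,-60,0,-1],
  [0,0,-60,0,-1],
])

```text
clock: 6.55
position: [0.5349, -0.0565, 0.0481]
ee_rot: [-0.0, -0.661, 0.751, -0.0]
contact_force: [0.3, -0.4, -0.7]
width: 0.0097
```

Run:
```python
from h import *
for n in ("scene",):
    im=manip.get_image("scene"); x0,y0,w,h=290,225,85,75
    c=cv2.resize(im[y0:y0+h,x0:x0+w],None,fx=9,fy=8,interpolation=cv2.INTER_NEAREST).astype(np.float32)
    c=np.clip(255*(c/160)**.6,0,255).astype(np.uint8); cv2.imwrite("pics/g8.png",c)
print(pose()[0],pose()[2]["contact_force"],pose()[2]["width"])
```

```text
[ 0.53363568 -0.05620801  0.04662468] [-0.06961601  0.34558928  0.34011285] 0.009769990955114135
```

View pics/g8.png

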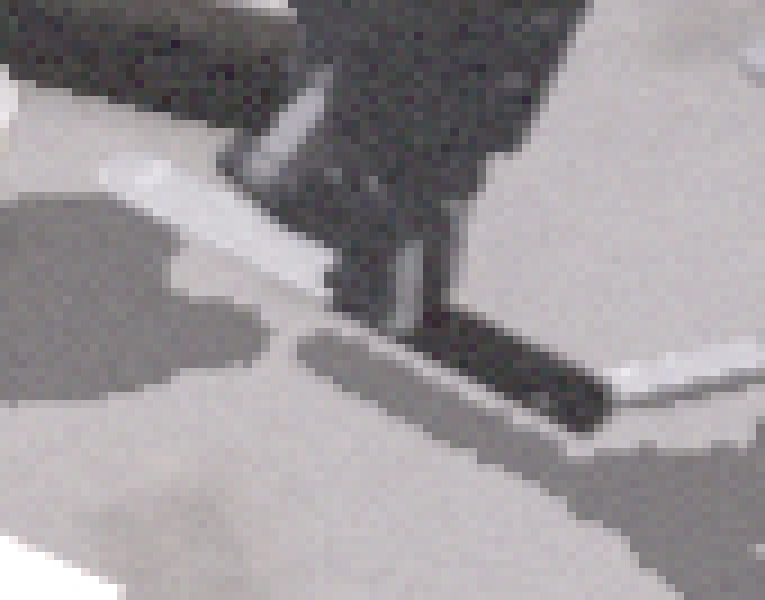

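```bash
python3 - <<'E'
from h import *
a=-.127;g=np.array([.5335,-.0557,.069])
d=np.array([np.cos(a),np.sin(a),0])
print(pix("scene",[g+d*.1, g+d*.02,g-d*.07, g+d*.1+[0,0,.01],g+d*.1-[0,0,.01]]))
E
python3 go.py .50 -.09 .13 -0.026
```

```text
[[302.22615926 246.22024666]
 [327.3791175  260.37989772]
 [357.49817545 277.33517379]
 [302.20510635 243.19668585]
 [302.24700084 249.21345707]]
t 6.6 pos [ 0.5336 -0.0562  0.0466] yaw -1.6984 tilt z [-3.e-03 -4.e-04 -1.e+00] w 0.0098
shift [ 37.9  29.3 -83.3] turn -1.6724 rows 1.9209062859813948 11.149292881451398
```

Call:
drive_tool([
  [20,15,-40,-0.1,-1],
  [38,29,-83,-0.25,-1],
  [38,29,-83,-0.4,-1],
  [38,29,-83,-0.55,-1],
  [38,29,-83,-0.7,-1],
])

```text
clock: 7.1
position: [0.4994, -0.0902, 0.1286]
ee_rot: [0.001, 0.879, -0.476, -0.002]
contact_force: [-0.2, 0.5, -0.3]
width: 0.0098
```

Call:
drive_tool([
  [0,0,0,-0.15,-1],
  [0,0,0,-0.3,-1],
  [0,0,0,-0.45,-1],
  [0,0,0,-0.6,-1],
  [0,0,0,-0.75,-1],
])

```text
clock: 7.6
position: [0.4983, -0.0898, 0.1268]
ee_rot: [-0.0, 0.993, -0.121, -0.004]
contact_force: [-0.1, -0.1, -1.9]
width: 0.0097
```

```bash
python3 go.py .564 -.0437 .03 -0.027
```

```text
t 7.6 pos [ 0.4983 -0.0898  0.1268] yaw -0.2423 tilt z [-0.0077  0.0012 -1.    ] w 0.0097
shift [ 53.4 -60.6  96.4] turn -0.2153 rows 2.5155776998791 1.4352711228163204
```

Call:
drive_tool([
  [25,-30,20,-0.1,-1],
  [53,-60,60,-0.215,-1],
  [53,-60,96,-0.215,-1],
  [53,-60,96,-0.215,-1],
])

```text
clock: 8.0
position: [0.5583, -0.0423, 0.0239]
ee_rot: [-0.002, 1.0, -0.013, -0.011]
contact_force: [-2.3, 0.2, -0.8]
width: 0.0097
```

```bash
python3 go.py .564 -.0437 .007 -0.027
cat > look.py <<'E'
import sys
from h import *
n,x0,y0,w,h,out=sys.argv[1],*map(int,sys.argv[2:6]),sys.argv[6]
im=manip.get_image(n)[y0:y0+h,x0:x0+w]; k=min(790/w,590/h)
c=cv2.resize(im,None,fx=k,fy=k,interpolation=cv2.INTER_CUBIC).astype(np.float32)
cv2.imwrite("pics/"+out,np.clip(255*(c/200)**.6,0,255).astype(np.uint8)); print("k",k)
E
python3 look.py scene 200 200 170 130 a1s.png;python3 look.py top 170 190 170 110 a1t.png
```

```text
t 8.0 pos [ 0.5583 -0.0423  0.0239] yaw -0.0259 tilt z [-0.0219  0.004  -0.9998] w 0.0097
shift [ 6.1  1.3 16.7] turn 0.0011 rows 0.35701501476721953 0.007422060660952449
k 4.538461538461538
k 4.647058823529412
```

View pics/a1s.png

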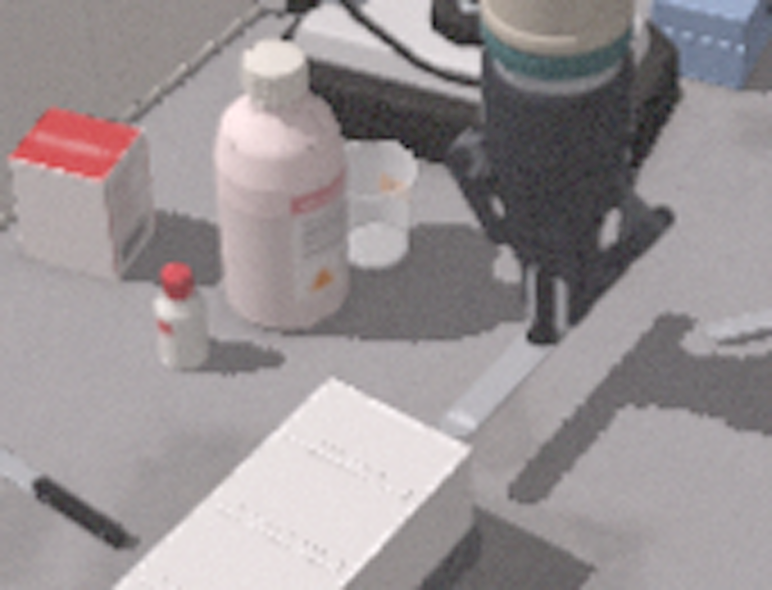

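View pics/a1t.png

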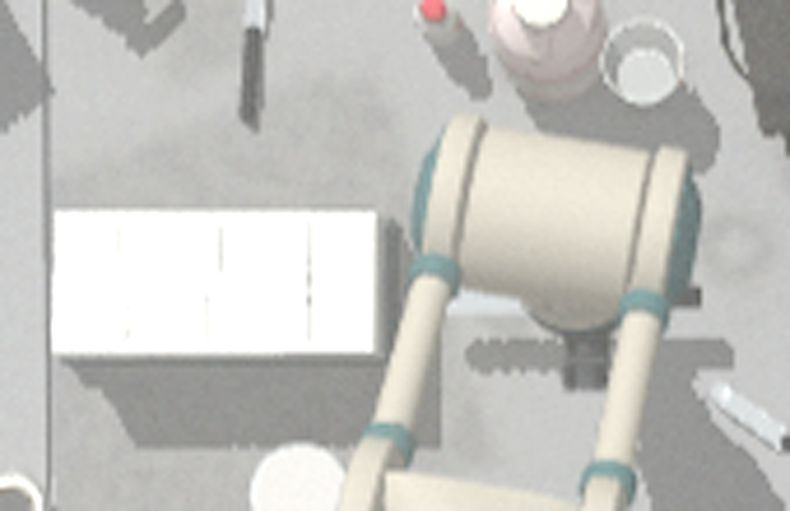

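Call:
drive_tool([
  [6,1,10,0,-1],
  [6,1,16,0,-1],
  [6,1,16,0,-1],
  [6,1,16,0,-1],
])

```text
clock: 8.5
position: [0.5675, -0.0455, 0.0135]
ee_rot: [-0.001, 1.0, -0.014, -0.006]
contact_force: [0.2, -0.4, -0.4]
width: 0.01
```

```bash
python3 go.py .566 .0047 .007 -0.027; 
python3 look.py scene 260 250 100 75 a2s.png
python3 - <<'E'
from h import *
p,r,s=pose(); M=r.as_matrix()
g=p-M[:,2]*.0222; d=M[:,1]*-1
print(g,d,"tip",g+.1*d, pix("scene",[g+.1*d,g+.02*d,g-.07*d,[.5677,.0863,.024],[.5677,.0863,.034],[.5677-.043,.0863,.034]]))
E
```

```text
t 8.5 pos [ 0.5675 -0.0455  0.0135] yaw -0.0277 tilt z [-0.0116  0.0016 -0.9999] w 0.01
shift [ -2.8 -50.1   6.6] turn -0.0007 rows 1.0126606210184315 0.0047619055505846814
k 7.866666666666666
[ 0.5678204  -0.04543713  0.03579744] [0.02755489 0.99961945 0.00130067] tip [0.57057589 0.05452482 0.03592751] [[295.65319758 295.72751963]
 [314.7401102  275.80598789]
 [334.47446122 255.20870701]
 [289.0872875  308.27117824]
 [288.99269554 305.34816636]
 [304.70060175 313.02194755]]
```

View pics/a2s.png

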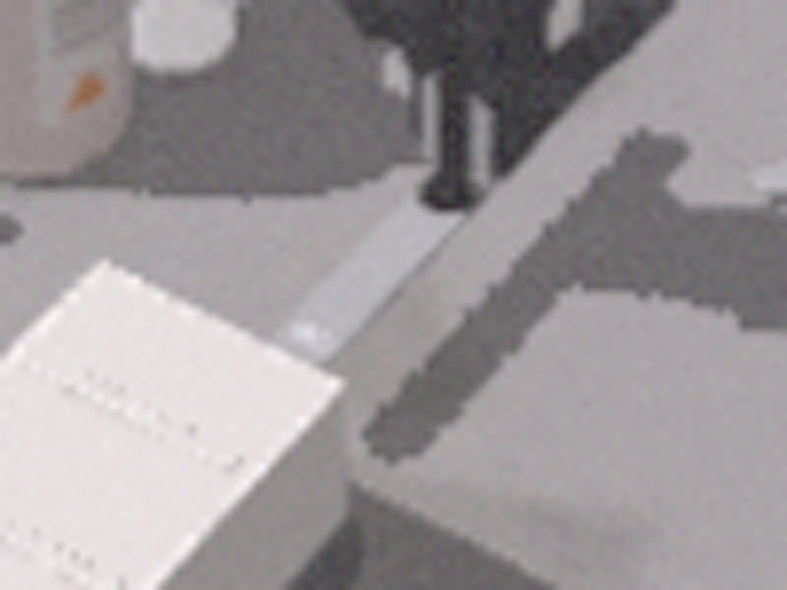

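Call:
drive_tool([
  [-3,0,7,0,-1],
  [-3,0,7,0,-1],
  [-3,0,7,0,-1],
  [-3,0,7,0,-1],
  [-3,0,7,0,-1],
])

```text
clock: 9.05
position: [0.5647, -0.0453, 0.0067]
ee_rot: [-0.001, 1.0, -0.014, -0.006]
contact_force: [0.1, 0.1, 0.1]
width: 0.0097
```

```bash
python3 go.py .566 .0047 .007 -0.027
```

```text
t 9.05 pos [ 0.5647 -0.0453  0.0067] yaw -0.0275 tilt z [-0.0111  0.0016 -0.9999] w 0.0097
shift [ -0.  -50.   -0.2] turn -0.0005 rows 1.0003345225084903 0.0032685866359264777
```

Call:
drive_tool([
  [0,-10,0,0,-1],
  [0,-20,0,0,-1],
  [0,-30,0,0,-1],
  [0,-36,0,0,-1],
  [0,-36,0,0,-1],
])

```text
clock: 9.55
position: [0.5655, -0.008, 0.0068]
ee_rot: [-0.001, 1.0, -0.013, -0.006]
contact_force: [-0.4, -1.0, -0.1]
width: 0.0101
```

```bash
python3 go.py .566 .0065 .007 -0.027; python3 look.py scene 230 230 130 97 a3s.png
```

```text
t 9.55 pos [ 0.5655 -0.008   0.0068] yaw -0.0258 tilt z [-0.0113  0.0017 -0.9999] w 0.0101
shift [  0.1 -14.5  -0.2] turn 0.0012 rows 0.29038603845570626 0.008171693825348807
k 6.076923076923077
```

View pics/a3s.png

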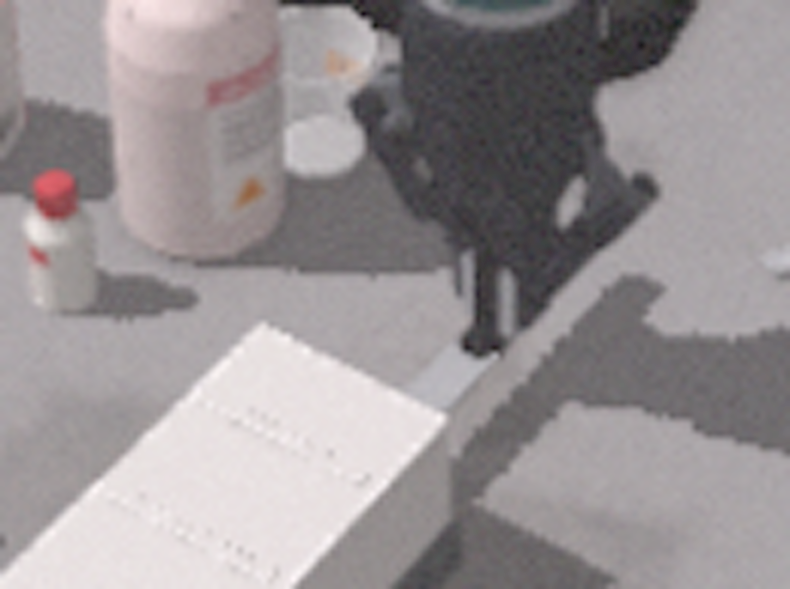

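Call:
drive_tool([
  [0,-5,0,0,-1],
  [0,-10,0,0,-1],
  [0,-14,0,0,-1],
  [0,-14,0,0,-1],
])

```text
clock: 10.0
position: [0.566, 0.0058, 0.0068]
ee_rot: [-0.001, 1.0, -0.013, -0.006]
contact_force: [-0.3, -1.1, -0.9]
width: 0.0101
```

```bash
python3 go.py .566 .0065 .017 -0.027; python3 look.py scene 230 230 130 97 a4s.png
```

```text
t 10.0 pos [0.566  0.0058 0.0068] yaw -0.0257 tilt z [-0.0112  0.0015 -0.9999] w 0.0101
shift [ -0.1  -0.7 -10.2] turn 0.0013 rows 0.20468000308980938 0.008561203153544621
k 6.076923076923077
```

View pics/a4s.png

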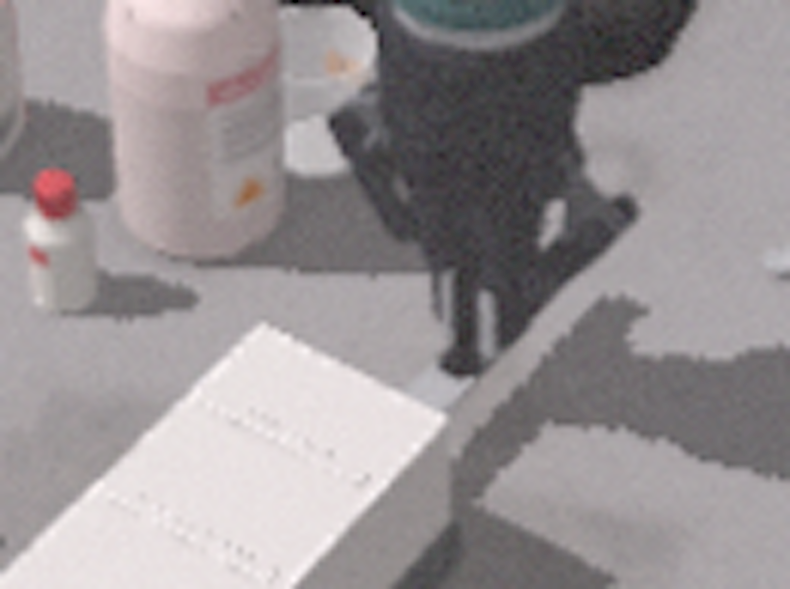

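Call:
drive_tool([
  [0,0,-6,0,-1],
  [0,0,-14,0,-1],
  [0,0,-24,0,-1],
  [0,0,-34,0,-1],
  [0,0,-42,0,-1],
], squeeze=90)

```text
clock: 10.55
position: [0.5671, 0.0054, 0.0502]
ee_rot: [-0.0, 1.0, -0.013, -0.005]
contact_force: [0.3, 0.4, -1.2]
width: 0.0091
```

```bash
python3 go.py .566 .0065 .06 -0.027; python3 look.py scene 200 200 160 120 a5s.png
```

```text
t 10.55 pos [0.5671 0.0054 0.0502] yaw -0.0258 tilt z [-0.0095  0.0011 -1.    ] w 0.0091
shift [-1.2 -1.1 -9.8] turn 0.0012 rows 0.19773518983246066 0.007939953417581691
k 4.916666666666667
```

View pics/a5s.png

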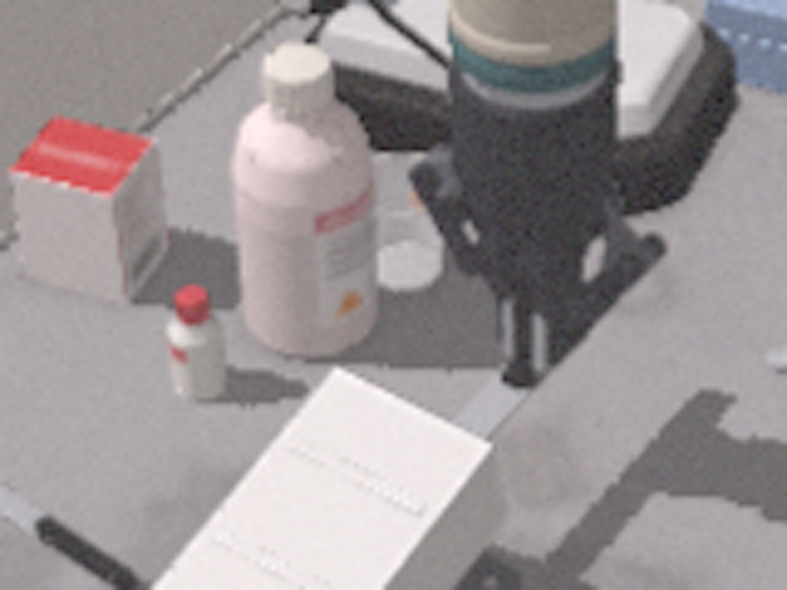

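Call:
drive_tool([
  [0,-1,-9,0,-1],
  [0,-3,-18,0,-1],
  [0,-8,-27,0,-1],
  [0,-13,-36,0,-1],
  [0,-19,-45,0,-1],
])

```text
clock: 11.1
position: [0.5688, 0.0247, 0.0972]
ee_rot: [-0.0, 1.0, -0.013, -0.004]
contact_force: [-0.5, 0.2, -1.2]
width: 0.0091
```

```bash
python3 go.py .566 .0435 .1176 -0.027; python3 look.py scene 200 160 160 120 a6s.png
```

```text
t 11.1 pos [0.5688 0.0247 0.0972] yaw -0.0257 tilt z [-7.1e-03  8.0e-04 -1.0e+00] w 0.0091
shift [ -3.4 -18.7 -20.4] turn 0.0013 rows 0.5577352467111624 0.008835154356902446
k 4.916666666666667
```

View pics/a6s.png

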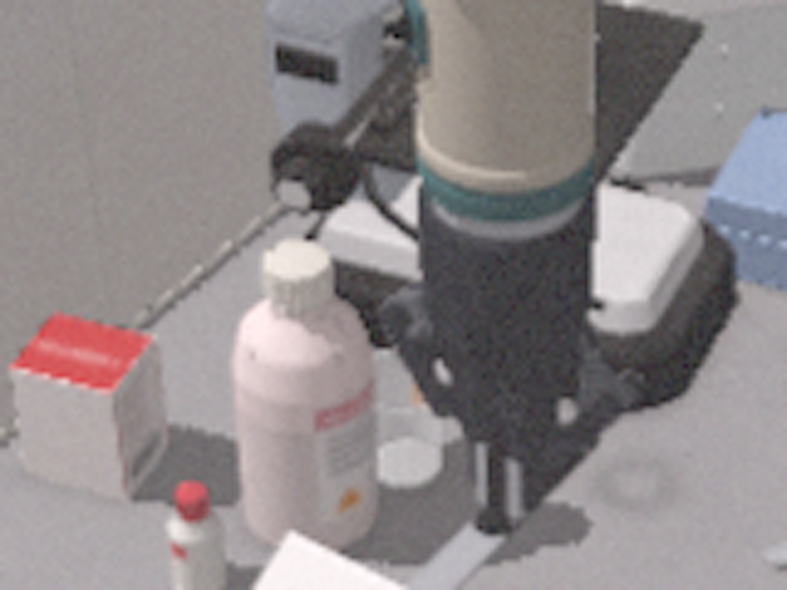

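Call:
drive_tool([
  [-1,-9,-10,0,-1],
  [-2,-19,-20,0,-1],
  [-3,-27,-28,0,-1],
  [-3,-35,-36,0,-1],
  [-3,-43,-42,0,-1],
])

```text
clock: 11.65
position: [0.5683, 0.0696, 0.1417]
ee_rot: [-0.001, 1.0, -0.012, -0.002]
contact_force: [-0.5, 0.1, -1.1]
width: 0.0088
```

```bash
python3 go.py .566 .0942 .1591 -0.027; python3 look.py scene 160 160 200 150 a7s.png
```

```text
t 11.65 pos [0.5683 0.0696 0.1417] yaw -0.025 tilt z [-0.0036  0.0017 -1.    ] w 0.0088
shift [ -2.9 -24.6 -17.4] turn 0.002 rows 0.6048911381193863 0.013456806259262896
k 3.933333333333333
```

View pics/a7s.png

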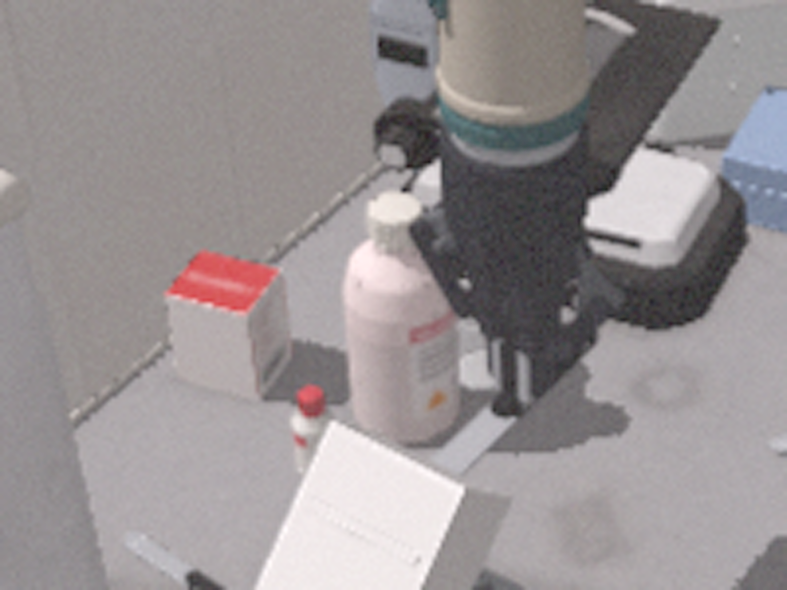

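Call:
drive_tool([
  [-1,-12,-9,0,-1],
  [-2,-25,-17,0,-1],
  [-3,-34,-23,0,-1],
  [-3,-42,-29,0,-1],
  [-3,-51,-34,0,-1],
])

```text
clock: 12.2
position: [0.567, 0.1226, 0.177]
ee_rot: [-0.002, 1.0, -0.012, -0.001]
contact_force: [-0.8, -0.2, -2.8]
width: 0.0089
```

```bash
python3 go.py .566 .1495 .1874 -0.027; python3 look.py scene 160 160 200 150 a8s.png
```

```text
t 12.2 pos [0.567  0.1226 0.177 ] yaw -0.0243 tilt z [-0.0023  0.0031 -1.    ] w 0.0089
shift [ -1.6 -26.9 -10.3] turn 0.0027 rows 0.5764549603683448 0.018074616812233657
k 3.933333333333333
```

View pics/a8s.png

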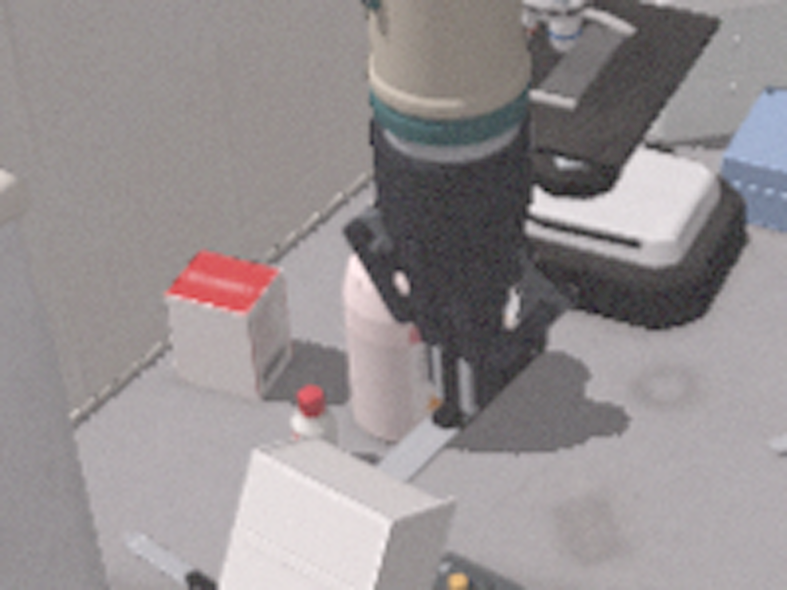

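Call:
drive_tool([
  [0,-9,-4,0,-1],
  [0,-18,-7,0,-1],
  [-1,-27,-10,0,-1],
  [-1,-37,-13,0,-1],
  [-1,-46,-15,0,-1],
])

```text
clock: 12.75
position: [0.5678, 0.171, 0.1934]
ee_rot: [-0.003, 1.0, -0.012, -0.0]
contact_force: [-0.6, -0.7, -1.6]
width: 0.0088
```

```bash
python3 go.py .566 .19 .19 -0.027; python3 look.py scene 140 140 220 165 a9s.png
```

```text
t 12.75 pos [0.5678 0.171  0.1934] yaw -0.0236 tilt z [-2.0e-04  5.1e-03 -1.0e+00] w 0.0088
shift [ -2.2 -18.9   3.5] turn 0.0034 rows 0.387757936576955 0.022473878310516802
k 3.5757575757575757
```

View pics/a9s.png

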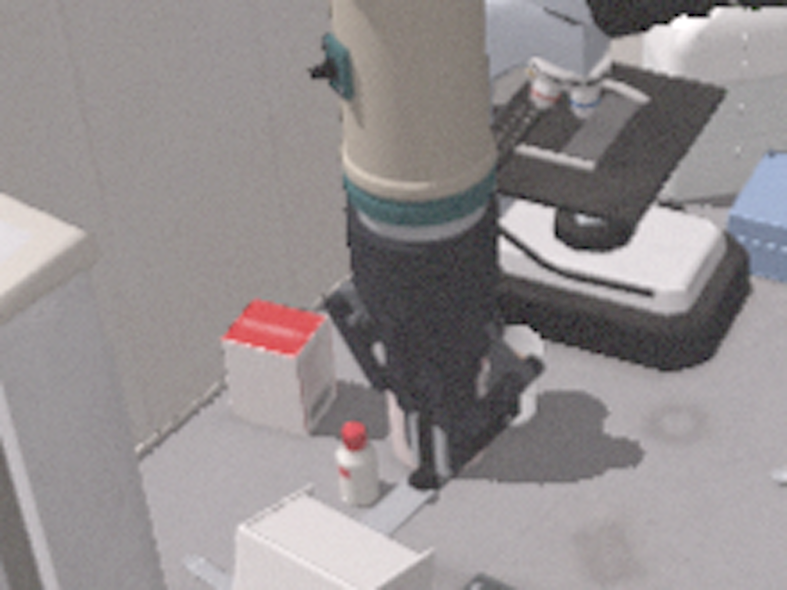

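Call:
drive_tool([
  [-1,-9,0,0,-1],
  [-2,-18,2,0,-1],
  [-2,-27,3,0,-1],
  [-2,-36,4,0,-1],
  [-2,-44,5,0,-1],
])

```text
clock: 13.3
position: [0.567, 0.2174, 0.1887]
ee_rot: [-0.003, 1.0, -0.011, 0.0]
contact_force: [0.3, 0.1, -0.7]
width: 0.0086
```

```bash
python3 go.py .566 .23 .187 -0.027; python3 look.py scene 140 140 220 165 b1s.png; python3 look.py top 150 180 150 112 b1t.png
```

```text
t 13.3 pos [0.567  0.2174 0.1887] yaw -0.0227 tilt z [ 2.0e-04  6.8e-03 -1.0e+00] w 0.0086
shift [ -1.2 -12.5   1.8] turn 0.0043 rows 0.25463150538810364 0.028889425677333474
k 3.5757575757575757
k 5.266666666666667
```

View pics/b1s.png

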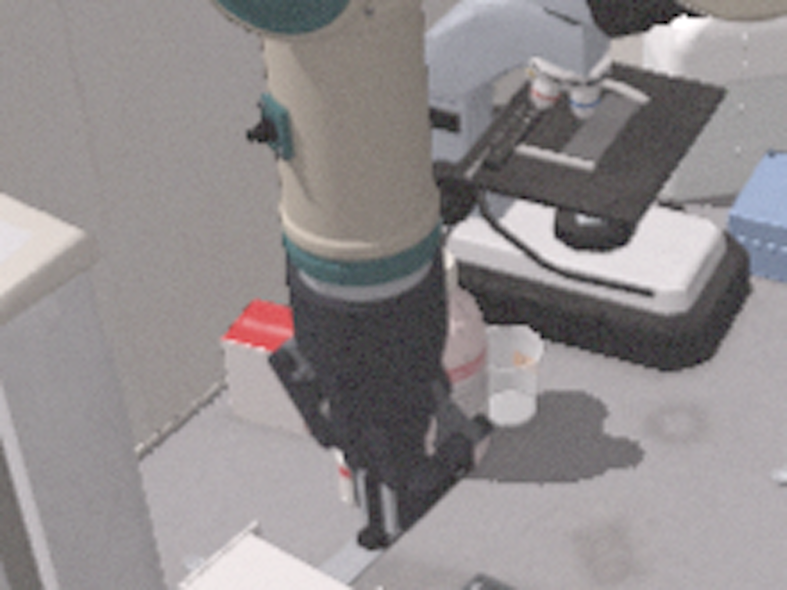

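View pics/b1t.png

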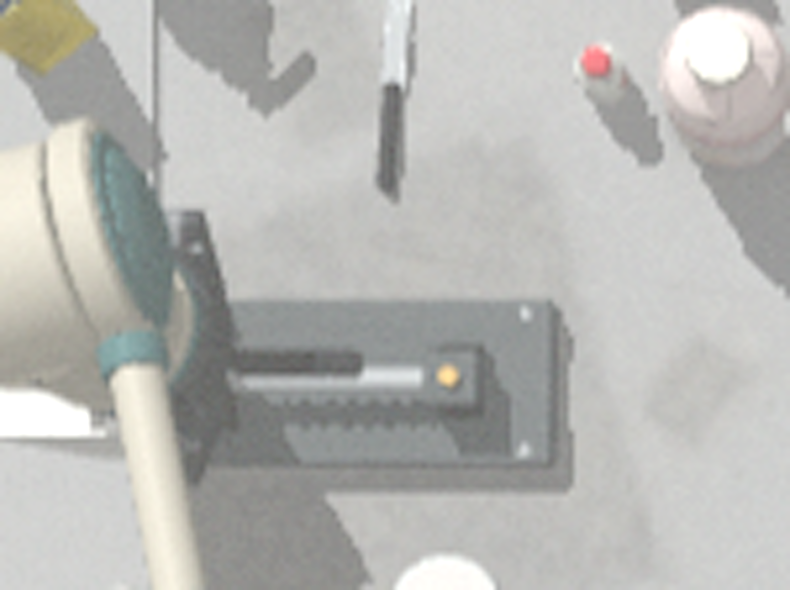

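Call:
drive_tool([
  [-1,-6,0,0,-1],
  [-1,-12,0,0,-1],
  [-1,-18,0,0,-1],
  [-1,-22,0,0,-1],
  [-1,-22,0,0,-1],
])

```text
clock: 13.9
position: [0.5664, 0.2403, 0.1887]
ee_rot: [-0.004, 1.0, -0.011, -0.0]
contact_force: [0.2, -0.0, -0.8]
width: 0.0088
```

```bash
python3 go.py .566 .23 .187 -0.027; python3 look.py scene 140 140 220 220 b2s.png; python3 look.py top 120 180 150 112 b2t.png
```

```text
t 13.9 pos [0.5664 0.2403 0.1887] yaw -0.0211 tilt z [-0.      0.0072 -1.    ] w 0.0088
shift [-0.1 10.4  1.6] turn 0.0059 rows 0.20946467425507728 0.03951489194971458
k 2.6818181818181817
k 5.266666666666667
```

View pics/b2s.png

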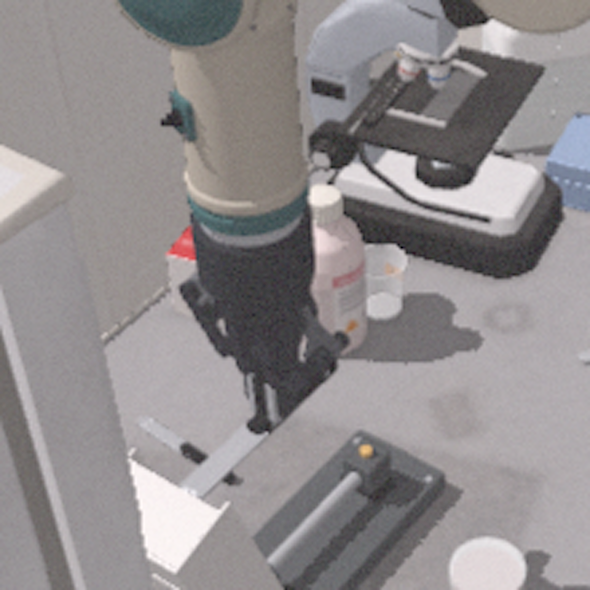

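View pics/b2t.png

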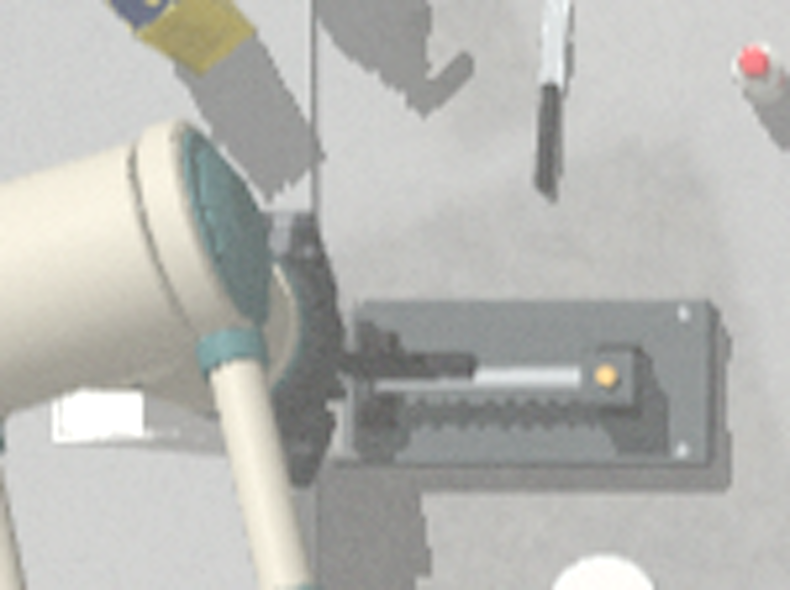

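Call:
drive_tool([
  [0,40,0,0,-1],
  [0,90,0,0,-1],
  [0,140,0,0,-1],
  [0,190,0,0,-1],
  [0,240,0,0,-1],
])

```text
clock: 14.5
position: [0.5609, -0.0023, 0.1873]
ee_rot: [-0.003, 1.0, -0.011, 0.0]
contact_force: [1.0, 1.0, -0.9]
width: 0.0088
```

```bash
python3 go.py .57 -.07 .03 -0.027; python3 look.py scene 120 200 220 220 b3s.png; python3 look.py top 100 180 240 160 b3t.png
```

```text
t 14.5 pos [ 0.5609 -0.0023  0.1873] yaw -0.0214 tilt z [ 6.0e-04  6.6e-03 -1.0e+00] w 0.0088
shift [ 10.5  68.5 156.9] turn 0.0056 rows 3.430500721822682 0.037225369125574545
k 2.6818181818181817
k 3.2916666666666665
```

View pics/b3s.png

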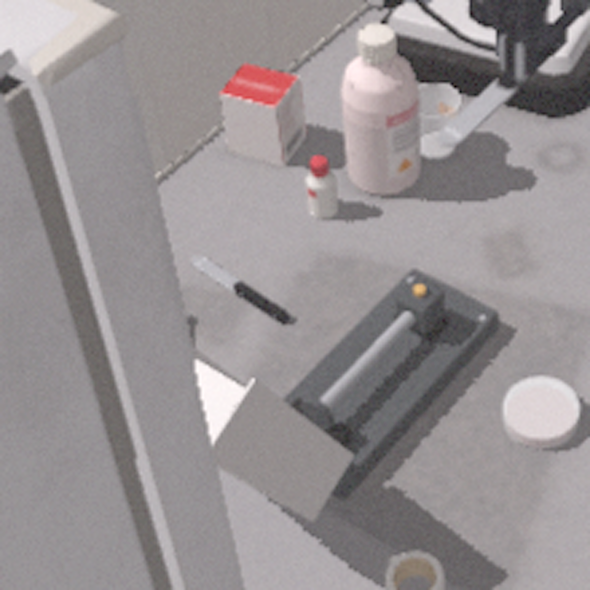

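View pics/b3t.png

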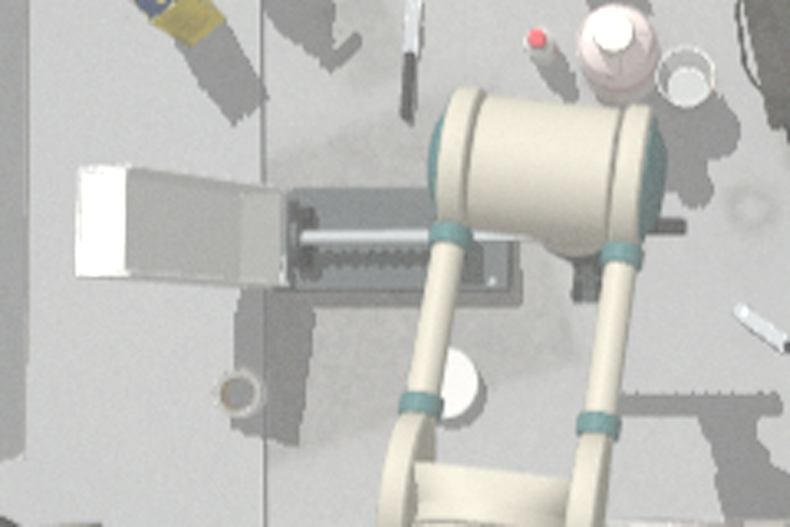

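Call:
drive_tool([
  [5,35,30,0,-1],
  [10,68,75,0,-1],
  [10,68,120,0,-1],
  [10,68,157,0,-1],
  [10,68,157,0,-1],
])

```text
clock: 15.1
position: [0.5644, -0.0736, 0.0251]
ee_rot: [-0.003, 1.0, -0.015, -0.006]
contact_force: [-1.1, 0.2, -0.4]
width: 0.0092
```

Call:
drive_tool([
  [0,0,10,0,-1],
  [0,0,20,0,-1],
  [0,0,28,0,-1],
  [0,0,28,0,-1],
])

```text
clock: 15.5
position: [0.564, -0.0731, -0.003]
ee_rot: [-0.003, 1.0, -0.014, -0.006]
contact_force: [-0.9, -0.1, 0.0]
width: 0.0088
```

```bash
python3 go.py .57 -.07 -.014 -0.027
```

```text
t 15.5 pos [ 0.564  -0.0731 -0.003 ] yaw -0.0289 tilt z [-0.0116  0.006  -0.9999] w 0.0088
shift [ 6.1 -3.2 11. ] turn -0.0019 rows 0.2587775893453708 0.012852153780021544
```

Call:
drive_tool([
  [0,0,4,0,-1],
  [0,0,8,0,-1],
  [0,0,10,0,-1],
  [0,0,10,0,-1],
])

```text
clock: 15.9
position: [0.5637, -0.073, -0.0131]
ee_rot: [-0.003, 1.0, -0.014, -0.006]
contact_force: [-0.2, -0.5, -0.8]
width: 0.0089
```

```bash
python3 go.py .57 -.07 -.014 -0.027;  python3 look.py scene 230 190 160 120 c1s.png
```

```text
t 15.9 pos [ 0.5637 -0.073  -0.0131] yaw -0.0288 tilt z [-0.0119  0.0061 -0.9999] w 0.0089
shift [ 6.2 -3.2  0.8] turn -0.0018 rows 0.1400146259135382 0.01231324989161564
k 4.916666666666667
```

View pics/c1s.png

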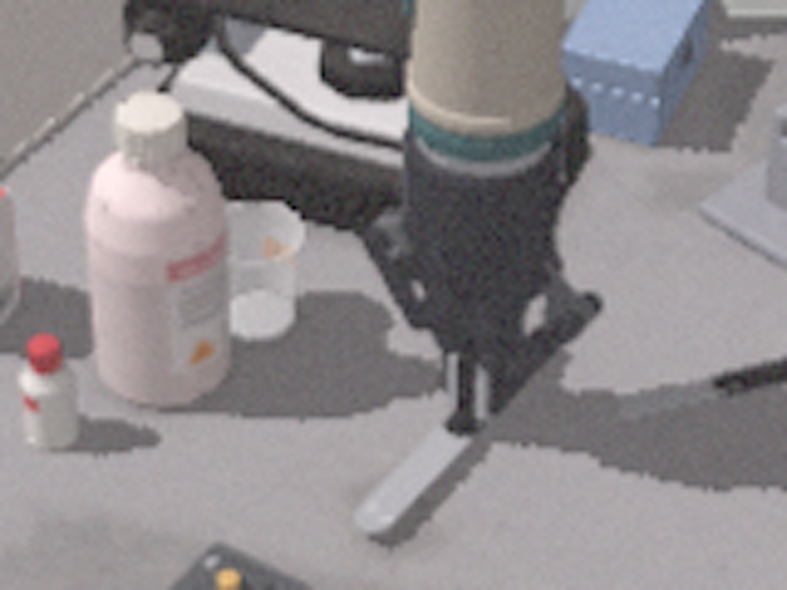

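Call:
drive_tool([
  [0,0,1,0,-1],
  [0,0,1,0,-0.7],
  [0,0,1,0,-0.3],
  [0,0,1,0,0],
])

```text
clock: 16.35
position: [0.564, -0.0731, -0.0139]
ee_rot: [-0.003, 1.0, -0.014, -0.006]
contact_force: [0.3, 0.2, 1.2]
width: 0.041
```

Call:
drive_tool([
  [0,0,0,0,0],
  [0,0,-20,0,0],
  [0,0,-60,0,0],
  [0,0,-110,0,0],
  [0,0,-150,0,0],
])

```text
clock: 16.85
position: [0.5661, -0.0741, 0.1386]
ee_rot: [-0.003, 1.0, -0.014, -0.005]
contact_force: [1.5, 0.2, 0.7]
width: 0.043
```

```bash
python3 go.py .57 .13 .15 -0.027;  python3 look.py scene 230 190 160 120 c2s.png
```

```text
t 16.85 pos [ 0.5661 -0.0741  0.1386] yaw -0.029 tilt z [-0.0097  0.0056 -0.9999] w 0.043
shift [  -2.1 -204.2  -10.3] turn -0.002 rows 4.088654332647592 0.01315122809465071
k 4.916666666666667
```

View pics/c2s.png

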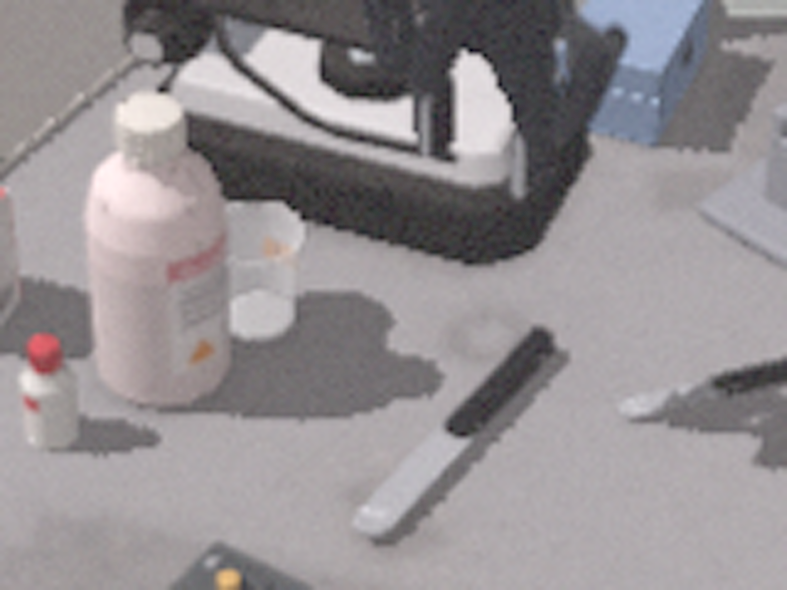

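```bash
python3 look.py top 120 190 240 130 d1t.png;python3 look.py scene 160 240 180 135 d1s.png
python3 - <<'E'
from h import *
for n in("top","scene"):
    manip.get_image(n)
    for k in("bar","bar_boss"):
        for m in manip.masks_of(n,k)[:3]:
            print(n,k,m["conf"],m["location"],m["pixels"].sum())
            if k=="bar": np.save(f"m_bar_{n}.npy",m["pixels"]) if m["conf"]>.5 else 0
E
```

```text
k 3.2916666666666665
k 4.37037037037037
top bar 0.53 [219.4, 250.8] 364
top bar 0.41 [286.7, 255.2] 123
top bar_boss 0.8 [216.7, 251.4] 314
scene bar 0.87 [268.2, 324.2] 629
scene bar 0.57 [400.1, 222.5] 1457
scene bar_boss 0.88 [267.1, 328.1] 589
scene bar_boss 0.18 [441.7, 197.1] 294
```

View pics/d1t.png

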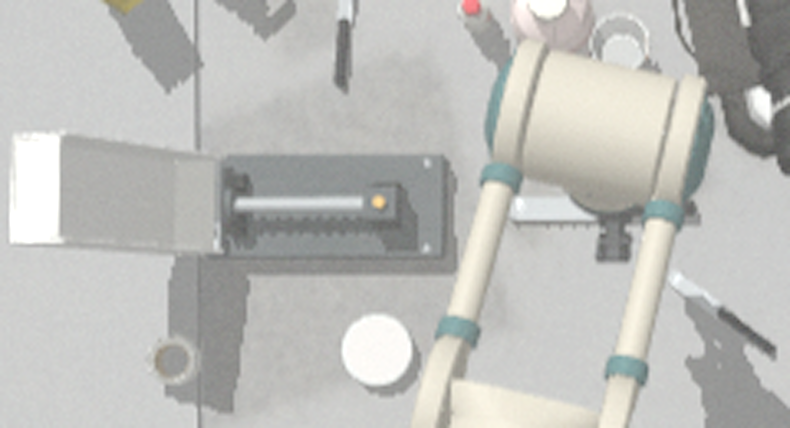

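View pics/d1s.png

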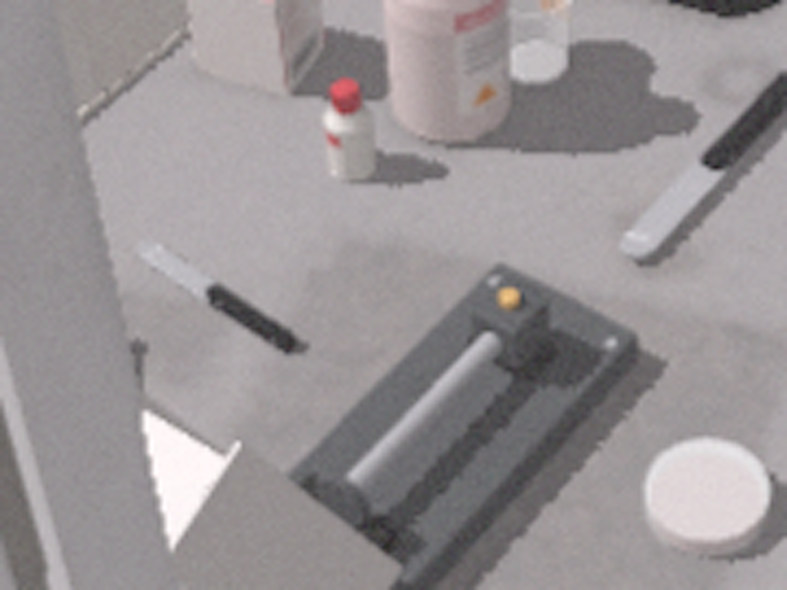

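Run:
```python
from h import *
print("screw",tri((276.3,307.8),(234.6,251.2)))
from fit import *
# bar fit, origin at balance, local z from table
BAR=[box(-.053,-.023,-.015,.015,.034,.064),box(-.023,.091,-.006,.006,.043,.055),box(.088,.091,-.015,.015,.034,.064)]
M=[(n,np.load(f"m_bar_{n}.npy").astype(np.float32)) for n in("top","scene")]
print([ (n,m.sum()) for n,m in M])
print("both",*fit(M,BAR,[.575,.16,1.544]))
for m in M: print(m[0],*fit([m],BAR,[.575,.16,1.544]))
PL=ray("top",(234.6,251.2),.066); print("top@z66",PL, ray("scene",(276.3,307.8),.066))
```

```text
screw [0.56918926 0.13219772 0.06793942]
[('top', np.float32(364.0)), ('scene', np.float32(1457.0))]
both [0.57002953 0.17287881 1.5469096 ] 0.4403423070907593
top [0.57002953 0.17287881 1.5469096 ] 0.8806846141815186
scene [0.575 0.16  1.544] -0.0
top@z66 [[0.56938704 0.13253065 0.066     ]] [[0.57022434 0.13081108 0.066     ]]
```

Run:
```python
from fit import *
BAR=[box(-.053,-.023,-.015,.015,.034,.064),box(-.041,-.035,-.003,.003,.064,.070),box(-.023,.091,-.006,.006,.043,.055),box(.088,.091,-.015,.015,.034,.064)]
M=[]
for n in("top","scene"):
    manip.get_image(n); m=manip.masks_of(n,"bar")[0]; print(n,m["conf"],m["location"]); M.append((n,m["pixels"].astype(np.float32)))
print("both",*fit(M,BAR,[.57,.17,1.544]))
for m in M: print(m[0],*fit([m],BAR,[.57,.17,1.544]))
# visible overlay
for n,(x0,y0,w,h) in(("top",(180,225,80,60)),("scene",(220,290,80,70))):
    im=manip.get_image(n); k=8
    im=cv2.resize(im[y0:y0+h,x0:x0+w],None,fx=k,fy=k,interpolation=cv2.INTER_CUBIC)
    p=[.570,.171,1.546]
    for b in BAR:
            c,s=np.cos(p[2]),np.sin(p[2]); q=b.copy(); q[:,0]=c*b[:,0]-s*b[:,1]+p[0]; q[:,1]=s*b[:,0]+c*b[:,1]+p[1]
            u=((pix(n,q)+.5-[x0,y0])*k).astype(int)
            for i in range(8):
                for j in range(i):
                    if bin(i^j).count("1")==1: cv2.line(im,tuple(map(int,u[i])),tuple(map(int,u[j])),(0,255,0),1)
    cv2.imwrite(f"pics/ovb_{n}.png",im)
```

```text
top 0.72 [219.5, 254.0]
scene 0.82 [265.9, 329.0]
both [0.56963059 0.17360658 1.54357653] 0.7774855494499207
top [0.56976146 0.17356447 1.53834939] 0.8193433880805969
scene [0.57020112 0.17352466 1.54493196] 0.7400782108306885
```

View pics/ovb_top.png

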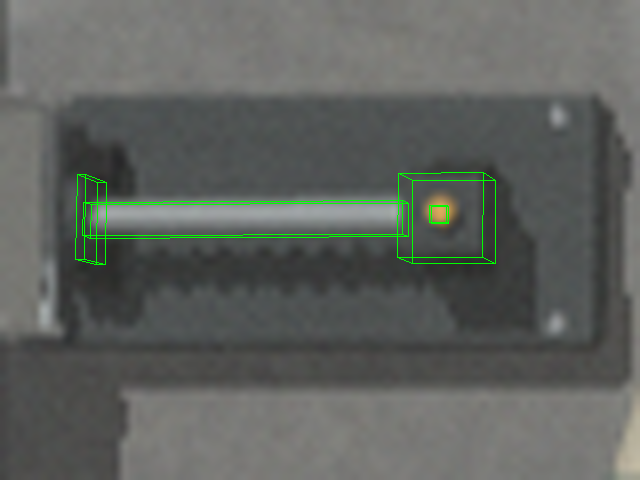

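View pics/ovb_scene.png

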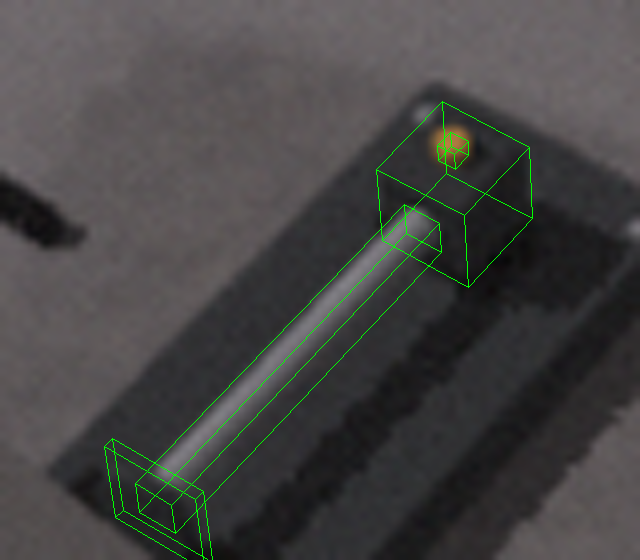

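```bash
python3 go.py .571 .171 .11 -0.026
```

```text
t 17.6 pos [ 0.5655 -0.074   0.1357] yaw -0.029 tilt z [-0.0121  0.0061 -0.9999] w 0.0424
shift [  -1.3 -244.9   27.1] turn -0.003 rows 4.927235542526876 0.019809284703491414
```

Call:
drive_tool([
  [-1,-50,0,0,0],
  [-1,-100,0,0,0],
  [-1,-150,5,0,0],
  [-1,-200,15,0,0],
  [-1,-245,27,0,0],
])

```text
clock: 18.1
position: [0.5717, 0.1733, 0.1105]
ee_rot: [-0.003, 1.0, -0.014, -0.005]
contact_force: [0.5, 0.0, -0.9]
width: 0.0429
```

```bash
python3 go.py .571 .171 .06 -0.026
```

```text
t 18.1 pos [0.5717 0.1733 0.1105] yaw -0.0289 tilt z [-0.0102  0.0066 -0.9999] w 0.0429
shift [-0.1  2.7 50.5] turn -0.0029 rows 1.0108321692110795 0.0192635418265071
```

Call:
drive_tool([
  [0,2,25,0,0],
  [0,2,50,0,0],
  [0,2,60,0,0],
  [0,2,60,0,0],
  [0,2,60,0,0],
])

```text
clock: 18.6
position: [0.5719, 0.1715, 0.0512]
ee_rot: [-0.003, 1.0, -0.015, -0.005]
contact_force: [-0.1, 0.9, -0.6]
width: 0.0427
```

```bash
python3 go.py .571 .171 .018 -0.026;python3 look.py scene 200 250 110 85 e1s.png
```

```text
t 18.6 pos [0.5719 0.1715 0.0512] yaw -0.0295 tilt z [-0.009   0.0068 -0.9999] w 0.0427
shift [-0.5  0.7 33.2] turn -0.0035 rows 0.6637407892412193 0.023064288901920214
k 6.9411764705882355
```

View pics/e1s.png

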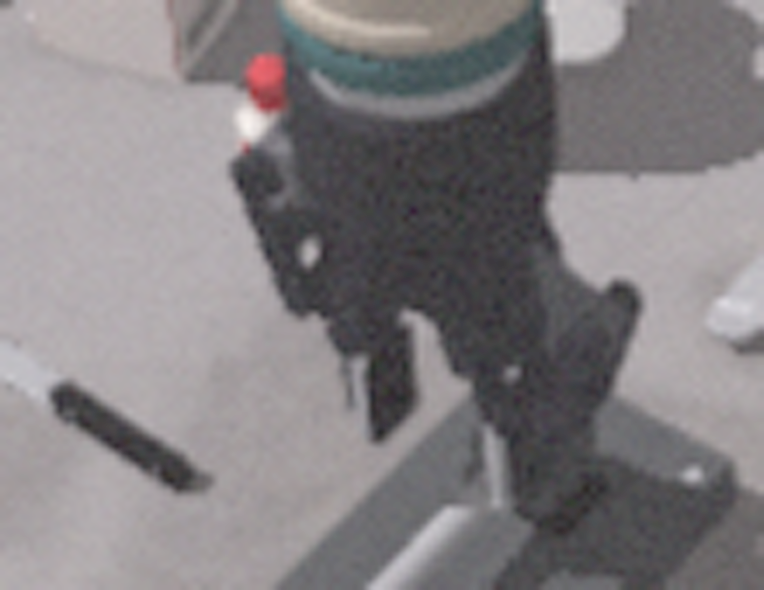

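Call:
drive_tool([
  [0,1,10,0,0],
  [0,1,20,0,0],
  [0,1,29,0,0],
  [0,1,33,0,-0.2],
  [0,1,33,0,-0.2],
])

```text
clock: 19.15
position: [0.5711, 0.1706, 0.0176]
ee_rot: [-0.003, 1.0, -0.015, -0.005]
contact_force: [0.5, -0.1, 0.7]
width: 0.0341
```

```bash
python3 go.py .571 .171 .018 -0.026;python3 look.py scene 200 250 110 85 e2s.png
```

```text
t 19.15 pos [0.5711 0.1706 0.0176] yaw -0.0297 tilt z [-0.0101  0.0067 -0.9999] w 0.0341
shift [-0.2 -0.4 -0.4] turn -0.0037 rows 0.012806258244217644 0.024893960999206044
k 6.9411764705882355
```

View pics/e2s.png

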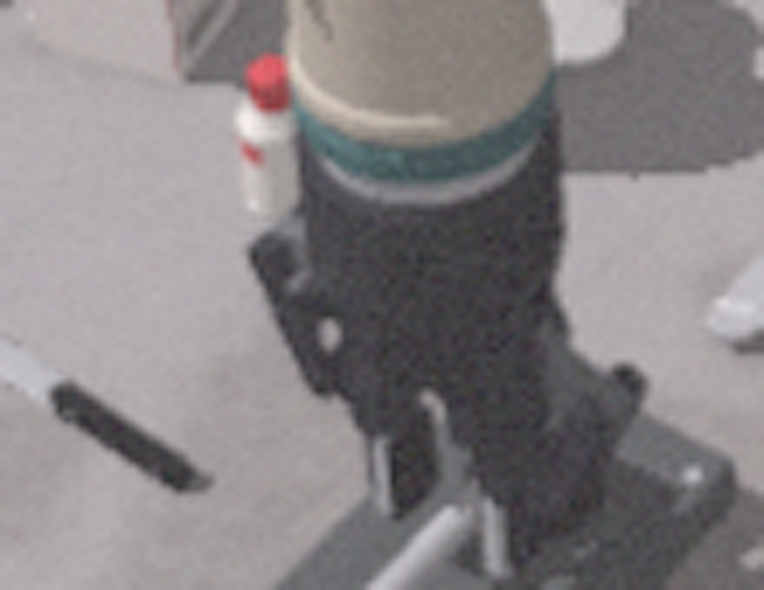

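Run:
```python
from h import *
for z in(.03,.036,.042,.049): print(z,((pix("scene",[[.571-.02,.171,z],[.571+.02,.171,z],[.571,.171,z]])-[200,250])*6.94).round(0).tolist())
```

```text
0.03 [[510.0, 583.0], [407.0, 530.0], [458.0, 557.0]]
0.036 [[509.0, 571.0], [406.0, 518.0], [457.0, 544.0]]
0.042 [[508.0, 559.0], [405.0, 506.0], [456.0, 532.0]]
0.049 [[507.0, 545.0], [404.0, 491.0], [455.0, 518.0]]
```

Call:
drive_tool([
  [0,0,2,0,-0.4],
  [0,0,2,0,-0.7],
  [0,0,2,0,-1],
  [0,0,2,0,-1],
  [0,0,2,0,-1],
], squeeze=90)

```text
clock: 19.7
position: [0.5718, 0.1707, 0.0164]
ee_rot: [-0.003, 1.0, -0.015, -0.004]
contact_force: [-1.5, 0.1, 1.1]
width: 0.0083
```

Call:
drive_tool([
  [0,0,0,0,-1],
  [0,0,-5,0,-1],
  [0,0,-15,0,-1],
  [0,0,-25,0,-1],
  [0,0,-25,0,-1],
])

```text
clock: 20.2
position: [0.5736, 0.1709, 0.0435]
ee_rot: [-0.004, 1.0, -0.015, -0.002]
contact_force: [-0.0, 0.1, -1.8]
width: 0.0081
```

```bash
python3 go.py .571 .171 .12 -0.026;python3 look.py scene 190 250 120 90 e3s.png
```

```text
t 20.2 pos [0.5736 0.1709 0.0435] yaw -0.0296 tilt z [-0.0045  0.0076 -1.    ] w 0.0081
shift [ -3.   -0.6 -76.5] turn -0.0036 rows 1.531872665482847 0.023975090671323567
k 6.555555555555555
```

View pics/e3s.png

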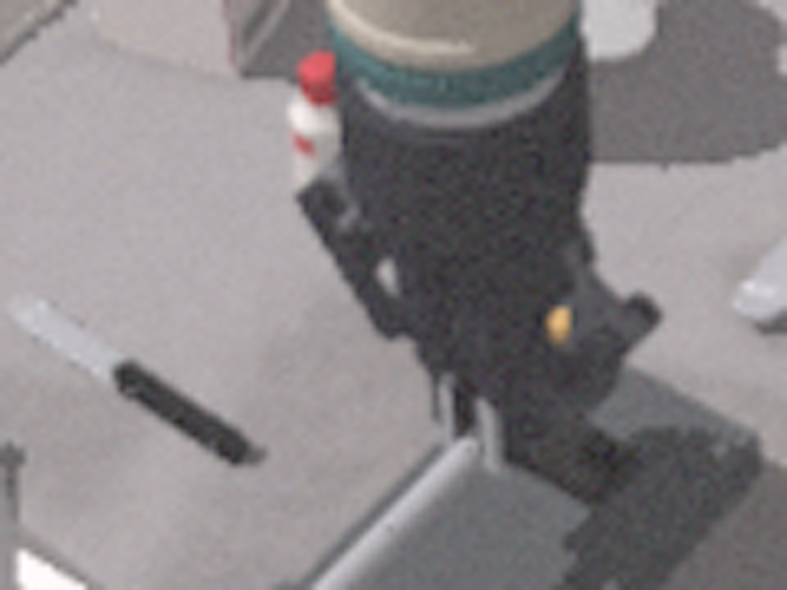

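Call:
drive_tool([
  [-1,5,-30,0,-1],
  [-2,10,-60,0,-1],
  [-2,40,-80,0,-1],
  [-2,70,-80,0,-1],
  [-2,70,-80,0,-1],
])

```text
clock: 20.75
position: [0.5694, 0.097, 0.123]
ee_rot: [-0.003, 1.0, -0.016, -0.002]
contact_force: [-0.4, 0.1, -3.0]
width: 0.0083
```

```bash
cat > st.py <<'E'
from fit import *
import sys
def parts(xp):
    # xp: pocket local x; fork at xp+.11
    xf=xp+.11
    return [box(-.085,.085,-.04,.04,0,.012),
      box(xp-.011,xp+.011,-.021,-.017,.012,.063),box(xp-.011,xp+.011,.017,.021,.012,.063),
      box(xf-.004,xf+.004,-.012,-.008,.012,.074),box(xf-.004,xf+.004,.008,.012,.012,.074)]
def ov(p,xp,tag):
  for n,(x0,y0,w,h) in(("top",(365,250,85,55)),("scene",(365,185,75,65))):
    im=manip.get_image(n); k=9
    im=cv2.resize(im[y0:y0+h,x0:x0+w],None,fx=k,fy=k,interpolation=cv2.INTER_CUBIC)
    im=np.clip(255*(im/200.)**.7,0,255).astype(np.uint8); raw=im.copy()
    for b in parts(xp):
        c,s=np.cos(p[2]),np.sin(p[2]); q=b.copy(); q[:,0]=c*b[:,0]-s*b[:,1]+p[0]; q[:,1]=s*b[:,0]+c*b[:,1]+p[1]
        u=((pix(n,q)+.5-[x0,y0])*k).astype(int)
        for i in range(8):
            for j in range(i):
                if bin(i^j).count("1")==1: cv2.line(im,tuple(map(int,u[i])),tuple(map(int,u[j])),(0,255,0),1)
    cv2.imwrite(f"pics/st{tag}_{n}.png",im);cv2.imwrite(f"pics/straw_{n}.png",raw)
if __name__=="__main__":
    ov([.486,-.355,1.348],-.06,"1")
E
python3 st.py; python3 go.py .571 .1 .12; python3 look.py scene 190 200 150 112 e4s.png
```

```text
t 20.85 pos [0.569  0.0999 0.122 ] yaw -0.0312 tilt z [-0.0065  0.008  -0.9999] w 0.0086
shift [ 2.  -0.1  2. ] turn 0.0 rows 0.057218932321404604 0.0
k 5.266666666666667
```

View pics/st1_top.png

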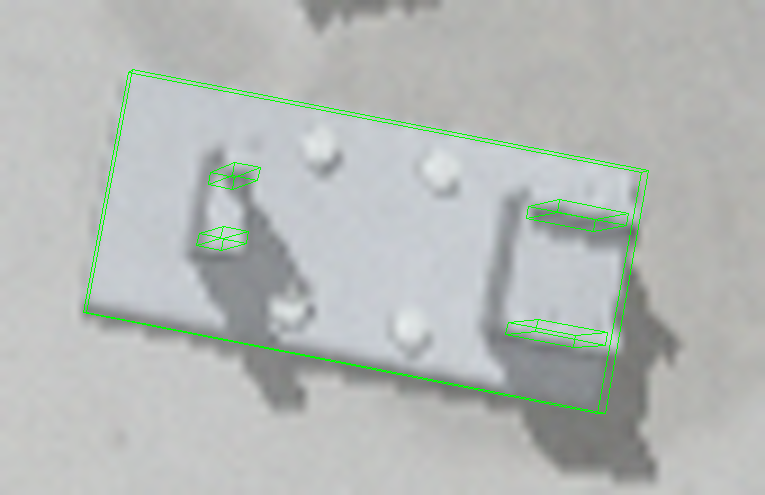

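View pics/st1_scene.png

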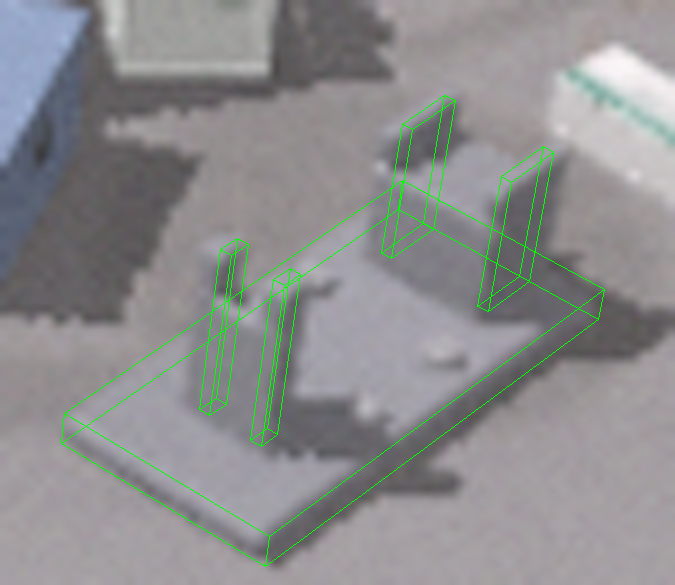

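View pics/e4s.png

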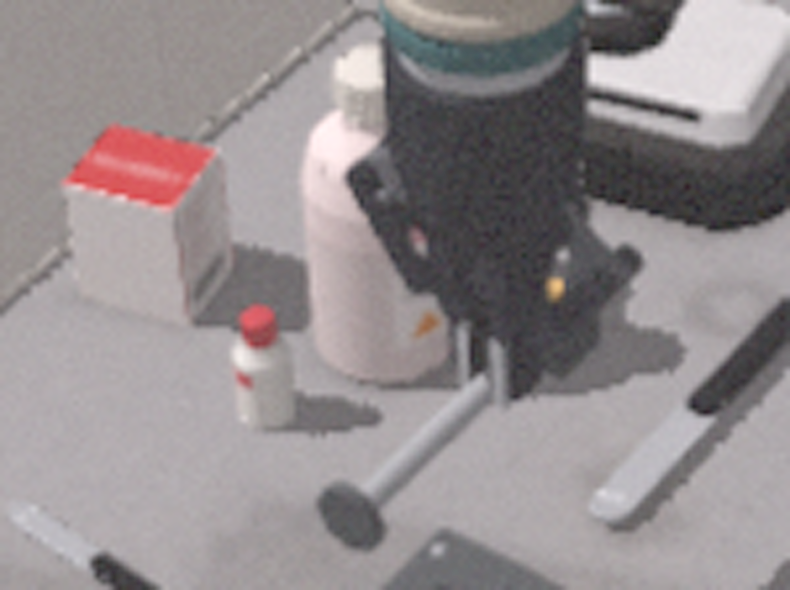

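```bash
python3 go.py .4816 -.3745 .12 -.226
python3 - <<'E'
from h import *
for z in(.15,.25,.35): print(z,ray("top",[(367,242),(340,235),(408,235)],z).round(3)[:,:2].tolist())
E
```

```text
t 20.9 pos [0.5689 0.1005 0.1218] yaw -0.0303 tilt z [-0.0068  0.0082 -0.9999] w 0.0081
shift [-72.9 477.5  -1.5] turn 0.1957 rows 9.659885016006706 1.304556242589777
0.15 [[0.576, -0.235], [0.597, -0.164], [0.592, -0.345]]
0.25 [[0.566, -0.226], [0.586, -0.16], [0.581, -0.329]]
0.35 [[0.557, -0.218], [0.575, -0.157], [0.57, -0.312]]
```

Run:
```python
from h import *
# b3t: TCP .5609,-.0023 z .187 ; wrist outline
for z in(.3,.35,.4): print(z,ray("top",[(100+550/3.29,180+165/3.29),(100+470/3.29,180+88/3.29),(100+640/3.29,180+105/3.29)],z).round(3)[:,:2].tolist())
```

```text
0.3 [[0.597, 0.015], [0.656, 0.073], [0.639, -0.051]]
0.35 [[0.591, 0.01], [0.647, 0.065], [0.631, -0.054]]
0.4 [[0.585, 0.005], [0.638, 0.058], [0.623, -0.056]]
```

```bash
python3 look.py scene 230 60 260 195 f1s.png
```

```text
k 3.0256410256410255
```

View pics/f1s.png

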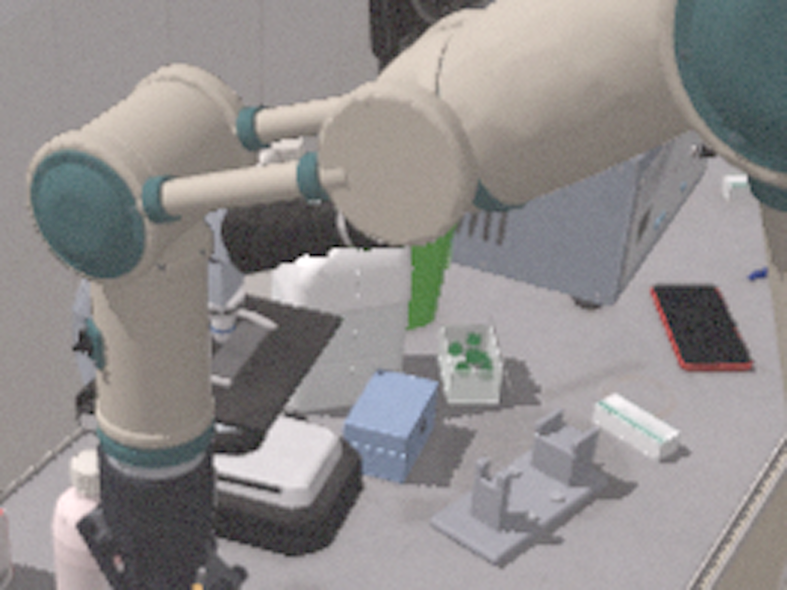

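Run:
```python
from h import *
for z in(.3,.35,.4,.45): print(z,pix("scene",[[.569,.1,z]]))
# eyepiece: top (367,240) vs scene crop eyepiece end
print(tri((230+235/3.03,60+240/3.03),(365,232)), tri((230+235/3.03,60+240/3.03),(395,225)))
```

```text
0.3 [[281.47351455 217.27193311]]
0.35 [[280.64298623 196.41880958]]
0.4 [[279.75515474 174.12690314]]
0.45 [[278.80387765 150.24198782]]
[ 0.6323066  -0.19117906  0.30874131] [ 0.66385316 -0.26323866  0.26490771]
```

Call:
drive_tool([
  [-35,35,0,0,-1],
  [-70,70,0,0,-1],
  [-100,105,0,0,-1],
  [-110,150,0,0,-1],
  [-113,195,0,0.03,-1],
])

```text
clock: 21.45
position: [0.4483, -0.0903, 0.1208]
ee_rot: [-0.004, 1.0, -0.029, -0.004]
contact_force: [1.7, -0.7, -2.5]
width: 0.0082
```

Call:
drive_tool([
  [0,45,0,0.03,-1],
  [0,90,0,0.06,-1],
  [0,135,0,0.1,-1],
  [0,180,0,0.13,-1],
  [0,220,0,0.17,-1],
])

```text
clock: 21.95
position: [0.4359, -0.3114, 0.1186]
ee_rot: [-0.004, 0.993, -0.114, -0.004]
contact_force: [0.7, 0.6, -3.3]
width: 0.0084
```

```bash
python3 go.py .4816 -.3745 .12 -.226;python3 look.py scene 300 120 200 150 f2s.png
```

```text
t 21.95 pos [ 0.4359 -0.3114  0.1186] yaw -0.2288 tilt z [-0.0076  0.0092 -0.9999] w 0.0084
shift [58.8 51.1 -2.3] turn -0.0028 rows 1.5588017555131242 0.018870029836675073
k 3.933333333333333
```

View pics/f2s.png

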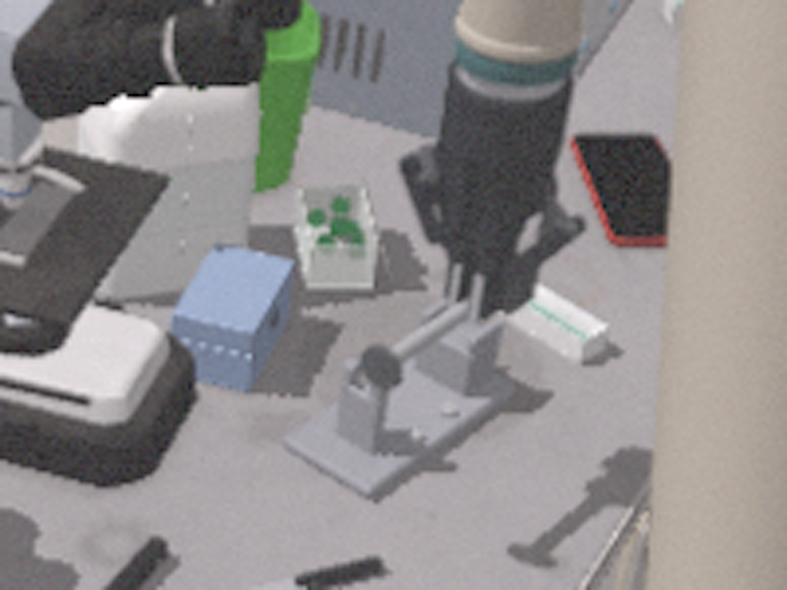

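Call:
drive_tool([
  [25,25,0,0,-1],
  [50,45,5,0,-1],
  [59,51,15,0,-1],
  [59,51,25,0,-1],
  [59,51,33,0,-1],
])

```text
clock: 22.5
position: [0.4812, -0.3801, 0.0835]
ee_rot: [-0.001, 0.993, -0.115, -0.005]
contact_force: [-1.3, 0.4, -2.7]
width: 0.0079
```

Call:
drive_tool([
  [0,0,0,0,-1],
  [0,0,0,0,-1],
])

```text
clock: 22.7
position: [0.4803, -0.3781, 0.083]
ee_rot: [-0.002, 0.993, -0.115, -0.006]
contact_force: [0.1, -0.5, -2.6]
width: 0.0081
```

```bash
python3 go.py .4816 -.3745 .084 -.226
cat > chk.py <<'E'
from fit import *
import sys
z=float(sys.argv[1]); xp=-.058; p=[.486,-.355,1.348]
c,s=np.cos(p[2]),np.sin(p[2])
def W(l,p): return np.array([[np.cos(p[2])*a-np.sin(p[2])*b+p[0],np.sin(p[2])*a+np.cos(p[2])*b+p[1],h] for a,b,h in l])
BAR=[box(-.053,-.023,-.015,.015,-.015,.015),box(-.041,-.035,-.003,.003,.015,.021),box(-.023,.091,-.006,.006,-.006,.006),box(.088,.091,-.015,.015,-.015,.015)]
q=W([(xp+.038,0,0)],p)[0]
for b in BAR: b[:,2]+=z
from st import parts
for n,(x0,y0,w,h) in(("top",(345,225,115,85)),("scene",(355,150,90,95))):
    im=manip.get_image(n); k=min(790/w,590/h)
    im=cv2.resize(im[y0:y0+h,x0:x0+w],None,fx=k,fy=k,interpolation=cv2.INTER_CUBIC)
    im=np.clip(255*(im/200.)**.7,0,255).astype(np.uint8); cv2.imwrite(f"pics/ck_{n}_raw.png",im); im=im.copy()
    for col,bs,pp in(((0,255,0),BAR,[q[0],q[1],p[2]]),((255,120,0),parts(xp)[:1],p)):
        for b in bs:
            u=((pix(n,W(b,pp))+.5-[x0,y0])*k).astype(int)
            for i in range(8):
                for j in range(i):
                    if bin(i^j).count("1")==1: cv2.line(im,tuple(map(int,u[i])),tuple(map(int,u[j])),col,1)
    cv2.imwrite(f"pics/ck_{n}.png",im)
print("balance target",q)
E
python3 chk.py .116
```

```text
t 22.7 pos [ 0.4803 -0.3781  0.083 ] yaw -0.2296 tilt z [-0.0111  0.0056 -0.9999] w 0.0081
shift [ 0.4 -3.8 -1. ] turn -0.0036 rows 0.07986396056459986 0.0237036464972847
balance target [ 0.48158085 -0.37450567  0.        ]
```

View pics/ck_scene.png

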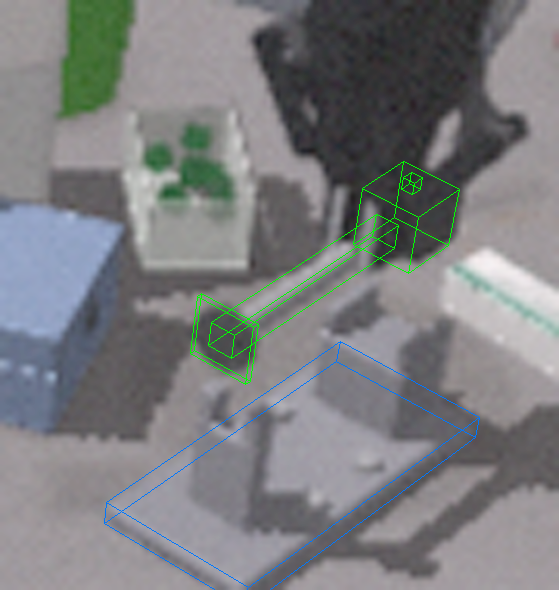

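View pics/ck_top.png

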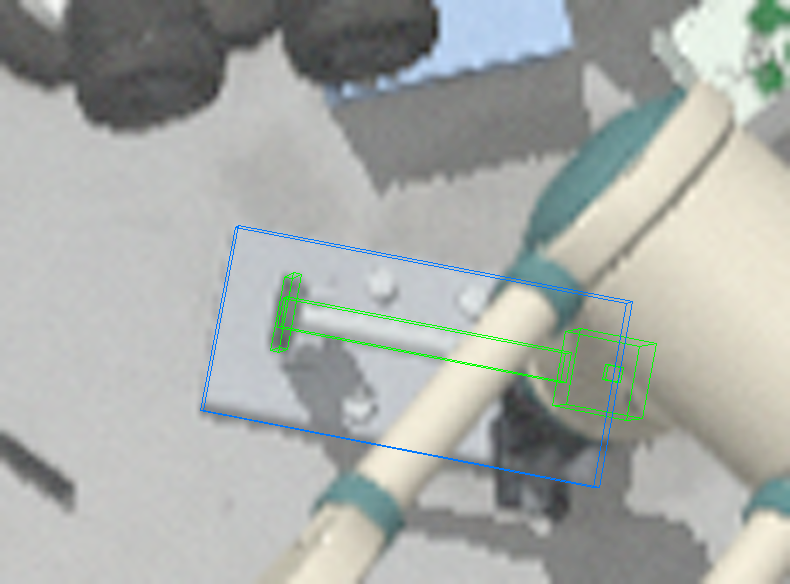

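View pics/ck_scene_raw.png

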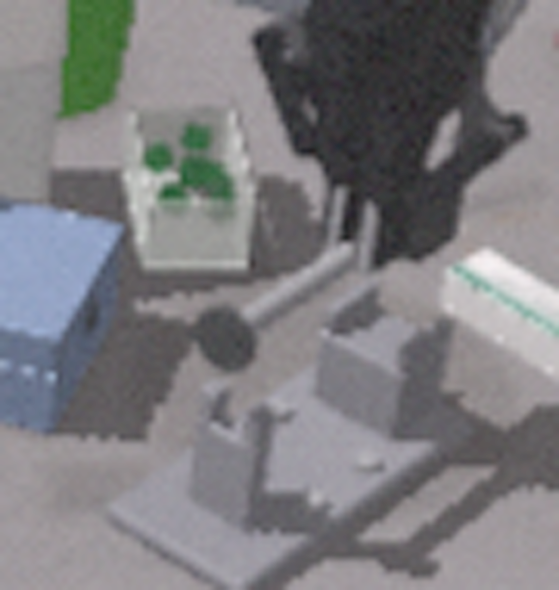

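Call:
drive_tool([
  [0,-1,0,0,-1],
  [0,-1,0,0,-1],
  [0,-1,0,0,-1],
  [0,-1,0,0,-1],
  [0,-1,0,0,-1],
])

```text
clock: 23.3
position: [0.4813, -0.3786, 0.0841]
ee_rot: [-0.001, 0.993, -0.115, -0.005]
contact_force: [0.9, -0.5, -3.0]
width: 0.0081
```

```bash
python3 go.py .4816 -.3745 .084 -.226; python3 look.py scene 100 130 380 300 fin_s.png; python3 -c "
from h import *
s=pose()[2];print(abs(s['qd']).max(),s['contact_force'])"
```

```text
t 23.3 pos [ 0.4813 -0.3786  0.0841] yaw -0.23 tilt z [-0.0089  0.0032 -1.    ] w 0.0081
shift [-0.7 -4.   0.1] turn -0.004 rows 0.08131950812503125 0.026860864008385242
k 1.9666666666666666
0.0020001314070005167 [-0.43367707  0.7738107  -2.51577067]
```

View pics/fin_s.png

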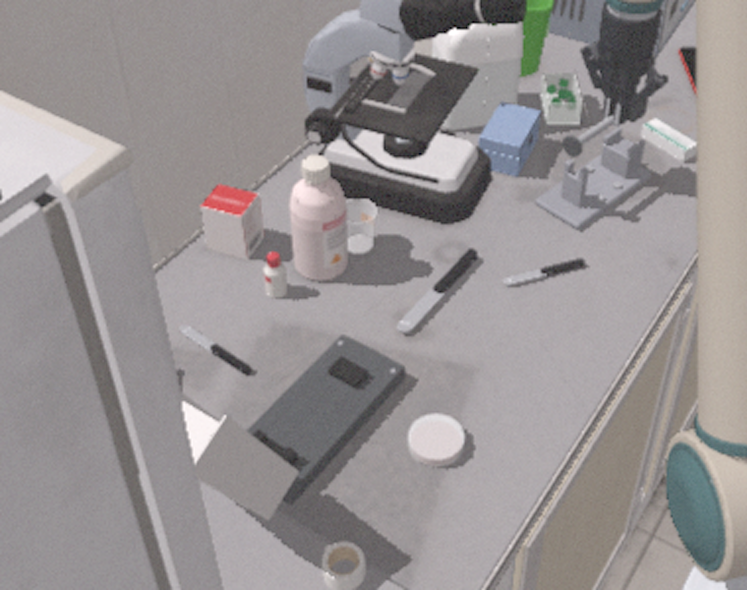

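All in order: the cover is open, the spatula lies flat, the bystanders look untouched, and the bar is level over the stand.

```bash
python3 -c "
from rig import manip
print(manip.sign_off())"
```

```text
the job is handed in; nothing more can be done
None
```

I took the largest spatula, slid its blade about 19 mm into the slot, and levered the cover along its arc until it fell open to its stop. I laid the spatula flat on the worktop and gripped the bar at its balance point. The job was handed in at about 23 s with the bar held over the stand.

**Last checks:**
- **Cover, spatula and bystanders:** the final picture shows the cover right over, the spatula lying released, and the bystanders apparently where they were. I judged the bystanders by eye and did not re-measure them.
- **Bar over the stand:** it looked level, with the rod axis at about 0.116 m (about 5 cm above its seat). It matched the projected target in both cameras within a few mm, and the arm was at rest.
- **Load:** the wrist read about 2.5–3 N, against 3.3 N for the bar's weight.

**What failed or disagreed:**
- **First grasp:** it closed on nothing above the handle. The fingertips sat roughly 15–18 mm behind the reported TCP, so I regripped lower and used that offset for the bar too.
- **Finger width:** it read about 4 mm less than the true width on both objects.
- **Final position:** the TCP ended about 4 mm off the computed balance target along the bar, inside the 20 mm tolerance.
- **Stand:** I placed the pocket and fork along the stand by eye from an overlay, good to about 5 mm.

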